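Weigh in the next batch of drone marker buoys

ROBOT

A 6-joint arm with a two-finger parallel gripper is mounted at the origin on the work surface. World frame = base frame: x ahead of the robot, y to its left, z up, the work surface at z = 0. Lengths are in m, angles in rad, forces in N, time in s.
With the tool pointing down it reaches from about 0.25 to 0.725 m from the base axis. Payload 4 kg.
Tool frame: the origin (TCP) lies at the very end of the fingers, on their centre line; the grasp point (between the pads) lies 19 mm behind it; z points along the fingers, y is the direction in which the jaws open and shut (so a half turn about z gives the same grasp; the last joint's range is limited). The gripper opens to 85 mm and grips with 20 to 120 N. Pads are 22 mm wide; open, the fingers measure 114 mm over their backs; the gripper's body (76 mm by 85 mm) begins 54 mm behind the grasp point. The pads swing forward as they close: fully open they stand 13 mm farther back than shut.
Start: joints at [-1.126, 0.241, 0.005, 1.335, 0, 1.571], TCP at [0.215, -0.451, 0.231] pointing down, gripper open.
Joint ranges: [-2.72, 2.72], [-1.05, 1.87], [-1.09, 1.28], [-1.99, 2.15], [-1.42, 1.44], [-3.14, 3.14]. Speed limits (rad/s): [2.79, 2.79, 3.14, 3.14, 3.14, 3.14].

INTERFACE

Orientations are given as a unit quaternion [x, y, z, w].
In Python, from workcell import bot gives the robot as it stands.
- The arm moves only by the shell command python3 -m crank 'ROWS'. ROWS is JSON, a list that holds one entry, the list of rows, each a list of 5 numbers: the shift along the tool's x, y, z in mm, then the turn about the tool's z in degrees, then the closure in counts, from 0 (fully open) to 255 (shut). In form: [[[tx, ty, tz, turn, grip], ...]]. A call has 1 to 12 rows; each row shifts and turns the pose as measured when the row begins, along the tool's axes as they then stand; what a row does not reach is not made up. A row lasts 1/8 s, in which the tool goes at most 62.5 mm and 10.7 degrees, less where a joint would pass 70% of its speed; a pose out of reach is approached as far as the arm can. A call is refused whole if a number of a shift passes 62.5 or a number of a turn 10.7, either way. A call with a gripper value outside its range is refused whole. The fingers move at their own pace and stop on an object; the grip force is fixed at half the most. Time passes only in rows, so rows that do not move let the fingers close. It gives the time, the measured TCP pose, the force and the opening at its end, in the units of the state.
- bot.get_obs(): the state, without advancing time (a new reading comes with each control period).
- bot.camera(name): name is "scene" or "side" or "wrist"; returns a dict with "img" (420x560x3 uint8, blue, green, red), "depth" (420x560 float32, m along the optical axis (not along the pixel's ray), 0 where there is no reading), "fx", "fy", "cx", "cy" (pixels), "R" (3x3) and "t" (3): a world point X has camera coordinates R X + t; the wrist camera has in their place "T_tool_cam" (4x4, takes a point from camera to tool coordinates, whose origin is the TCP and whose axes are the flange's). Camera axes: x right, y down, z forward; pixel columns grow to the right and rows downward; lengths in m; the calibration is good to about 2 mm. A picture is of the moment at which its call begins: read the wrist's pose just before it.
- bot.job_done(): hands the job in, once; it reports no verdict.
The state is a dict: "clock": time; "joint_pos": joint angles; "joint_vel": joint speeds; "tau": joint torques, N m; "eef_pos": TCP position; "tool_rot": TCP orientation; "ft_force": force on the tool from outside, world axes, zero at the start; "ft_torque": the same for the moment, N m; "grip_width": finger opening in m.
Only numpy, scipy, OpenCV 4.12 (cv2) and the standard library are available. Lean on these libraries where they do the work, as an engineer would, in place of code of your own. Each camera call takes 0.05 s, during which the arm holds its last target.

TASK

Weigh in the next batch of printed marker buoys: let the full caddy on the scale and the empty caddy on the cork tile change places, setting them down softly (the weighed buoys stay in theirs; the cutting mat is free for parking), then press the scale's tare button while the caddy now on the pan is still empty. After that, lower every new buoy from the build plate gently into that caddy, one by one and without dropping it, so that all of them stand upright on its floor; leave both caddies well centred in their new places and the other things on the table undisturbed.

Things in the scene. Friction and masses are not known exactly. Their poses are not given: they have to be found in the camera images.
- done_caddy_mid (a point): Full caddy with the two weighed buoys (about 0.5 kg in all), at first on the scale's pan; shape, axes and point exactly as next_caddy.
- next_caddy_mid (a point): Empty plywood caddy, at first on the cork: 172x172 mm, rim 100 mm high, walls and floor 4 mm, 0.3 kg. A 6 mm partition 80 mm high along its y axis leaves two compartments 79 mm wide (middles x = +-42.5 mm), 164 mm long. A handle on its middle, 14 mm thick in x, 40 mm in y, tops out at 142 mm; grip it 56 mm above this point, which is on the axis 71 mm above the underside (z up).
- buoy1_mid (a point): New marker buoy (two to four of buoy1-4 are present): white ball 60 mm across, centre 30 mm above the underside, on a flat brass foot 34 mm across, with an upright round stem 18 mm across; 105 mm tall, 60-130 g, weighted low so it rights itself. Point: on the axis half-way up, 52.5 mm above the underside, z along the stem; the bare stem runs 8 to 52 mm above it.
- buoy2_mid (a point): New buoy like buoy1, same point and axes.
- buoy3_mid (a point): New buoy like buoy1, same point and axes.
- buoy4_mid (a point): New buoy like buoy1, same point and axes.
- weighed1_mid (a point): Weighed buoy in the full caddy, same shape, point and axes as buoy1.
- weighed2_mid (a point): Weighed buoy in the full caddy, same shape, point and axes as buoy1.
- pan (a point): Middle of the upper face of the scale's square steel pan, 180 x 180 mm, 40 mm above the table, fixed; z up, -x towards the scale's panel. The white scale is 290 x 190 mm; its panel with the display and the tare button lies on the -x side of the pan, 10 mm lower than the pan.
- cork_mid (a point): Middle of the upper face of the cork tile, 190 x 190 x 6 mm, fixed to the table.
- mat_mid (a point): Middle of the upper face of the bare green cutting mat, 210 x 190 x 3 mm, fixed to the table: free room to park a caddy.
- plate_mid (a point): Middle of the upper face of the dark steel printer build plate on which the new buoys stand, 184 x 184 x 3 mm, fixed to the table; the buoys stand about 43 mm either side of its middle in x and y.
- tare_top (a point): Middle of the top of the round black tare button, 26 mm across, on the scale's panel; 160 mm from the pan's middle towards the panel (-x of the pan), 45 mm to its -y. It is pressed straight down.
- tare (a joint): Travel of the tare button: 0 up, 0.005 m fully down (about 4 N); springs back. Zeroed when pressed by more than 0.0035 m.
- boom_a_mid (a point): Bystander, a loose black quadcopter arm, 200 mm long, 14 mm high; to be left alone.
- boom_b_mid (a point): Bystander, another such quadcopter arm; to be left alone.
- frame_plate_mid (a point): Bystander, a dark round quadcopter frame plate, 110 mm across, 4 mm thick; to be left alone.
- driver_grip (a point): Bystander, a screwdriver lying on the table; to be left alone.
- scraper_grip (a point): Bystander, a print scraper lying on the table, 190 mm long; to be left alone.
- glue_mid (a point): Bystander, a small upright glue bottle, 48 mm across, 130 mm high; to be left alone.
Not all that is in view belongs to the job. Leave any orange look-alike of the part that bears buoy4_mid alone.

How it is judged:
By the outcome, as a careful person would: the job done as asked, in the order asked, and still so for the second after the job is handed in, with the robot touching nothing.
Of buoy1, buoy2, buoy3, buoy4 only 2 to 4 are there at a start; the rules pass over those that are not, and their reading is None.
At some moment in a run one of buoy1, buoy2, buoy3, buoy4 may be knocked a few centimetres aside while the robot is not near it.
It also fails if it takes over 210 s, if anything falls off the work surface, if the arm or the gripper's body presses on something with over 40 N, if the wrist force passes 120 N, or if a joint passes its speed limit or range.

## Working session

There is one attempt and no reset: what is moved stays moved. The work goes in short steps, Python scripts to look and compute and a shell command to move; the robot and the scene stay as the last step left them, time stands still between calls to the robot, and variables do not carry over. Pictures are saved under pics/ and viewed, and the job is handed in when it is done.

```bash
mkdir -p pics; ls; python3 - <<'E'
from workcell import bot
import cv2,numpy as np
o=bot.get_obs(); print(o)
for n in ["scene","side","wrist"]:
    c=bot.camera(n); cv2.imwrite(f"pics/{n}0.png",c["img"]); np.savez(f"pics/{n}0.npz",**c)
    print(n,{k:(v if k not in("img","depth") else v.shape) for k,v in c.items()})
E
```

```text
pics
{'clock': 0.0, 'joint_pos': array([-1.12599140e+00,  2.41390016e-01,  3.71460590e-03,  1.33520243e+00,
       -4.78088583e-06,  1.57080701e+00]), 'joint_vel': array([ 0.00025101, -0.00149921, -0.00073084,  0.00254961, -0.00185062,
       -0.00193792]), 'tau': array([ 1.30406512e-03, -3.72316682e+01,  2.52409208e+01,  1.70545955e-02,
        1.32124060e-04,  1.41885767e-06]), 'eef_pos': array([ 0.21486511, -0.45077211,  0.23042076]), 'tool_rot': array([ 9.75370995e-01,  2.20568220e-01, -2.31899967e-04, -1.01459286e-03]), 'ft_force': array([-0.47761117, -0.21421185,  0.11680359]), 'ft_torque': array([0.01544846, 0.01120048, 0.01537171]), 'grip_width': 0.08538875215057762}
scene {'img': (420, 560, 3), 'depth': (420, 560), 'fx': 470.68029651106986, 'fy': 470.68029651106986, 'cx': 275.04251247367995, 'cy': 208.08483707564147, 'R': array([[-0.51694351,  0.85593551, -0.01199214],
       [ 0.7434715 ,  0.44198891, -0.50189236],
       [-0.4242871 , -0.26836581, -0.86484695]]), 't': array([ 0.32182924, -0.32841398,  1.69977316])}
side {'img': (420, 560, 3), 'depth': (420, 560), 'fx': 508.61638262783947, 'fy': 508.61638262783947, 'cx': 286.3274388846468, 'cy': 202.86809068908784, 'R': array([[-0.88625601, -0.46317399,  0.00448723],
       [-0.2360817 ,  0.44335116, -0.86469948],
       [ 0.39851689, -0.76740446, -0.50226953]]), 't': array([0.42517861, 0.23073542, 1.26047039])}
wrist {'img': (420, 560, 3), 'depth': (420, 560), 'fx': 375.75505830104333, 'fy': 375.75505830104333, 'cx': 282.1034298687349, 'cy': 205.21470492430294, 'T_tool_cam': array([[ 6.72857903e-04, -9.45817095e-01, -3.24699201e-01,
         8.46195194e-02],
       [ 9.99999491e-01,  8.80430406e-04, -4.92358982e-04,
         9.39774549e-04],
       [ 7.51556591e-04, -3.24698704e-01,  9.45817206e-01,
        -1.43392000e-01],
       [ 0.00000000e+00,  0.00000000e+00,  0.00000000e+00,
         1.00000000e+00]])}
```

View pics/scene0.png

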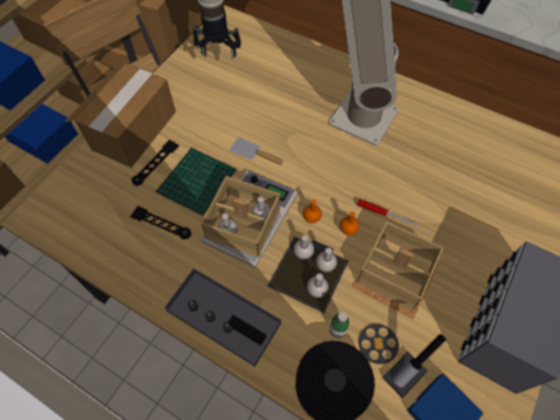

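View pics/side0.png

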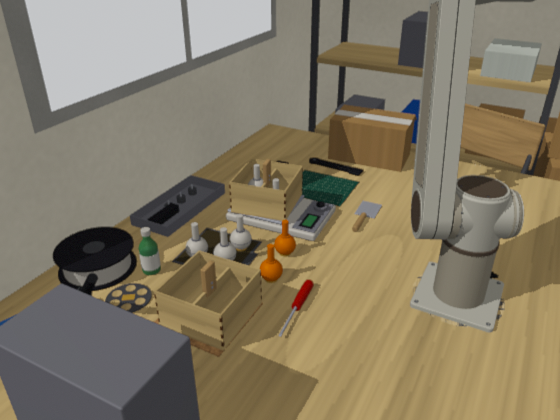

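View pics/wrist0.png

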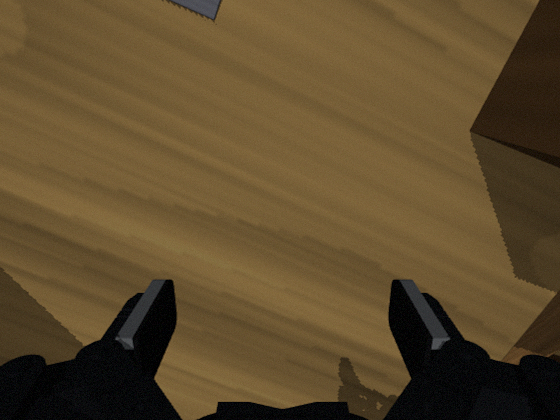

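```bash
cat > h.py <<'E'
from workcell import bot
import cv2,numpy as np
from scipy.spatial.transform import Rotation as Ro
def cam(n,save=None):
    o=bot.get_obs(); c=bot.camera(n)
    if n=="wrist":
        R=Ro.from_quat(o["tool_rot"]).as_matrix(); T=np.eye(4);T[:3,:3]=R;T[:3,3]=o["eef_pos"]
        W=T@c["T_tool_cam"]; c["R"]=W[:3,:3].T; c["t"]=-c["R"]@W[:3,3]
    if save: np.savez(f"pics/{save}.npz",**c)
    return c
def load(s): return dict(np.load(f"pics/{s}.npz"))
def ray(c,u,v):
    d=c["R"].T@np.array([(u-c["cx"])/c["fx"],(v-c["cy"])/c["fy"],1.]); o=-c["R"].T@c["t"]; return o,d
def onz(c,u,v,z):
    o,d=ray(c,u,v); return o+d*(z-o[2])/d[2]
def tri(c1,p1,c2,p2):
    o1,d1=ray(c1,*p1);o2,d2=ray(c2,*p2);d1/=np.linalg.norm(d1);d2/=np.linalg.norm(d2)
    s=np.linalg.lstsq(np.c_[d1,-d2],o2-o1,rcond=None)[0]; a=o1+s[0]*d1;b=o2+s[1]*d2
    return (a+b)/2,np.linalg.norm(a-b)
def proj(c,X):
    p=c["R"]@np.asarray(X,float)+c["t"]; return c["fx"]*p[0]/p[2]+c["cx"],c["fy"]*p[1]/p[2]+c["cy"]
def cloud(c):
    v,u=np.mgrid[0:420,0:560]; d=c["depth"]
    P=np.stack([(u-c["cx"])/c["fx"]*d,(v-c["cy"])/c["fy"]*d,d],-1)
    return (P-c["t"])@c["R"]
def crop(c,x0,y0,x1,y1,s,name,step=20):
    im=cv2.resize(c["img"][y0:y1,x0:x1],None,fx=s,fy=s,interpolation=cv2.INTER_CUBIC)
    for u in range(-(-x0//step)*step,x1,step):
        cv2.line(im,((u-x0)*s,0),((u-x0)*s,6),(0,0,255),1); cv2.putText(im,str(u),((u-x0)*s+2,14),0,.35,(0,0,255),1)
    for v in range(-(-y0//step)*step,y1,step):
        cv2.line(im,(0,(v-y0)*s),(6,(v-y0)*s),(0,0,255),1); cv2.putText(im,str(v),(8,(v-y0)*s+4),0,.35,(0,0,255),1)
    cv2.imwrite(f"pics/{name}.png",im)
def yaw(o=None):
    # yaw of tool x axis in world (deg), tool pointing down; tool y = (sin, -cos)
    o=o or bot.get_obs(); R=Ro.from_quat(o["tool_rot"]).as_matrix(); return np.degrees(np.arctan2(R[1,0],R[0,0]))
def st():
    o=bot.get_obs(); print("t%.2f pos"%o["clock"],np.round(o["eef_pos"]*1e3,1),"yaw %.2f"%yaw(o),"tilt",np.round(Ro.from_quat(o["tool_rot"]).as_matrix()[:2,2],4),"F",np.round(o["ft_force"],1),"w %.1f"%(o["grip_width"]*1e3),"q6 %.2f"%o["joint_pos"][5]); return o
def go(x,y,z,yw=None):
    o=st(); R=Ro.from_quat(o["tool_rot"]).as_matrix(); d=R.T@(np.array([x,y,z])-o["eef_pos"])*1e3
    t=0 if yw is None else -((yw-yaw(o)+90)%180-90)
    # after turning: axes
    a=np.radians(yaw(o)-t); R2=np.array([[np.cos(a),np.sin(a),0],[np.sin(a),-np.cos(a),0],[0,0,-1]])
    d2=R2.T@(np.array([x,y,z])-o["eef_pos"])*1e3
    print("shift now",np.round(d,1),"turn",round(t,1),"| shift if turned first",np.round(d2,1))
E
python3 - <<'E'
from h import *
s=load("scene0"); d=load("side0")
crop(s,150,140,300,270,5,"z1"); crop(s,255,190,455,330,4,"z2",20); crop(d,150,150,350,350,3,"z3")
st()
E
```

```text
t0.15 pos [ 214.9 -450.9  230.6] yaw 25.48 tilt [-0.0007  0.0014] F [-1.   0.1 -0.2] w 85.2 q6 1.57
```

View pics/z1.png

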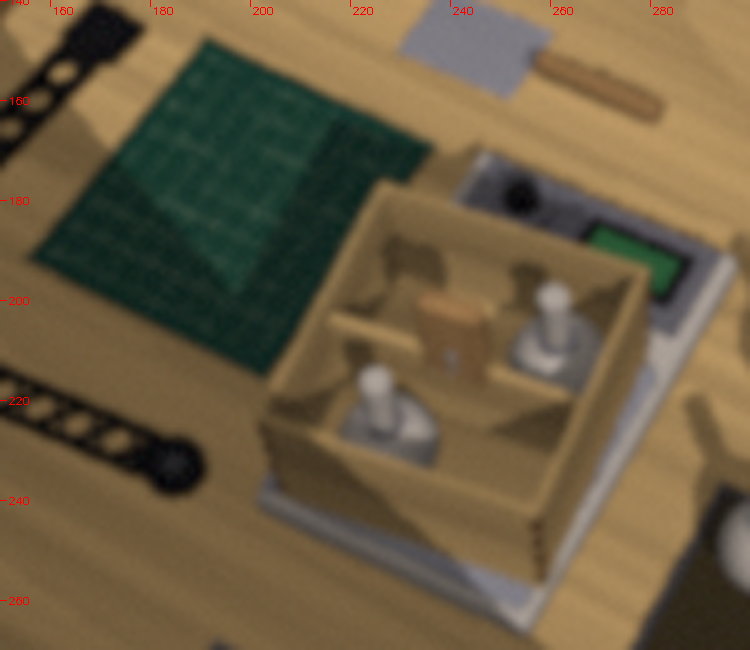

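View pics/z2.png

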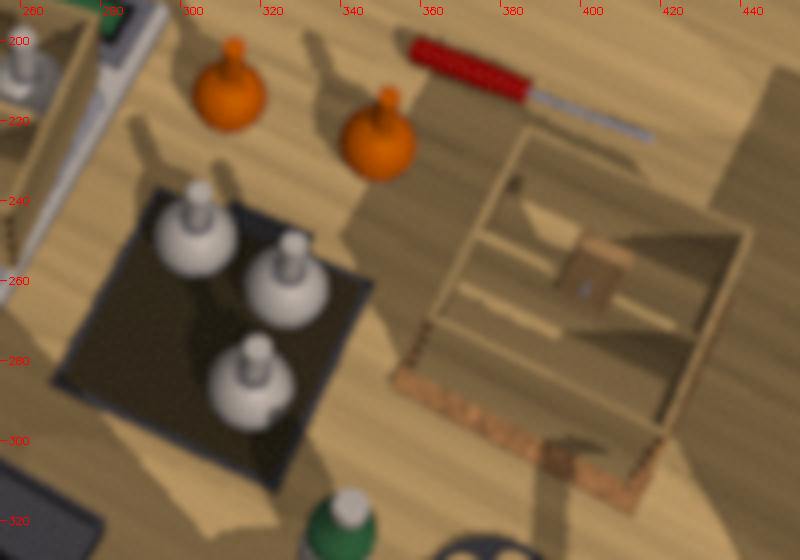

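View pics/z3.png

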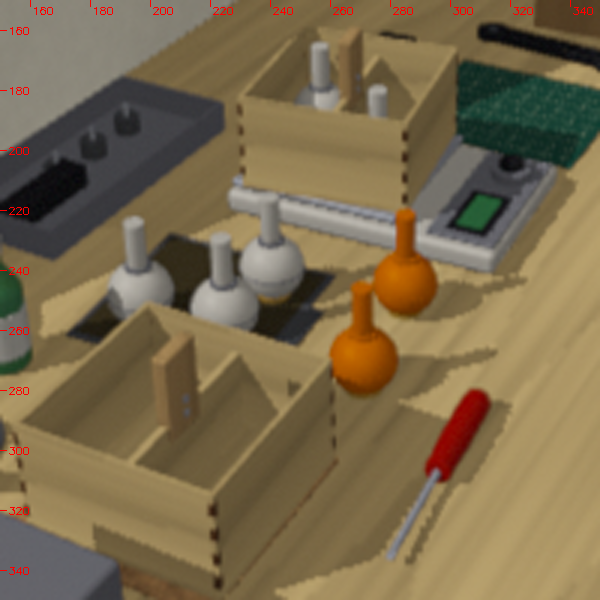

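```bash
python3 - <<'E'
from h import *
s=load("scene0"); d=load("side0")
def quad(name,pts,z,c=s):
    P=np.array([onz(c,*p,z) for p in pts]); m=P.mean(0)
    e=P[[1,2,3,0]]-P; 
    print(name,"mid",np.round(m*1e3,1),"edges",np.round(np.linalg.norm(e,axis=1)*1e3),"ang",np.round(np.degrees(np.arctan2(e[:,1],e[:,0])),1))
    return m
quad("mat",[(191,148),(236,169),(203,214.5),(156,191)],.003)
quad("rimF",[(226,177),(278,194),(256.5,242.5),(203,224)],.14)
quad("rimE",[(387.5,223),(439.5,248),(419,298),(360.5,270)],.106)
quad("plate",[(294.5,237),(348,261),(324,312),(268,285)],.003)
quad("scale",[(247,170),(297,192),(254,267),(201,240)],.03)
for n,p in dict(tare=(253.5,179),).items(): print(n,onz(s,*p,.036))
def pr(n,X): print(n,np.round(X,4))
# stems tops: tri
for n,p,q in [("b1",(303.5,237),(195+0,222)),]: pass
for n,p in dict(a=(303.5,236),b=(328,249),c=(319,275)).items(): pr(n,onz(s,*p,.108))
for n,q in dict(A=(191,224),B=(219.5,229),C=(235.5,216)).items(): pr(n,onz(d,*q,.108))
for n,p in dict(w1=(261,198),w2=(225,215)).items(): pr(n,onz(s,*p,.149))
for n,p in dict(hF=(240,201),hE=(401,250)).items(): pr(n,onz(s,*p,.182 if n=="hF" else .148))
# depth around handles
for nm,c in (("scene",s),("side",d)):
    P=cloud(c)
    for lab,zt,box in (("hF",.182,None),("hE",.148,None)):
        xr=P[...,0];yr=P[...,1];zz=P[...,2]
        m=(abs(zz-zt)<.006)&(xr>.2)&(xr<.8)&(abs(yr)<.5)
        n,l,stt,cen=cv2.connectedComponentsWithStats(m.astype(np.uint8))
        for i in range(1,n):
            if stt[i,4]>15: print(nm,lab,stt[i],np.round(P[l==i].mean(0),4),np.round(np.ptp(P[l==i],axis=0),3))
E
```

```text
mat mid [ 531.4 -360.3    3. ] edges [184. 201. 185. 202.] ang [  91.8    1.9  -87.9 -178.4]
rimF mid [ 609.7 -120.4  140. ] edges [167. 168. 163. 169.] ang [  99.7   10.3  -80.  -168.5]
rimE mid [501.7 338.  106. ] edges [158. 166. 168. 172.] ang [ 90.5   2.5 -87.5 179.1]
plate mid [630.4 121.    3. ] edges [179. 176. 179. 176.] ang [  94.     4.   -86.  -176.2]
scale mid [ 566.4 -123.5   30. ] edges [185. 290. 185. 288.] ang [  93.1    4.1  -87.6 -176.1]
tare [ 0.44946762 -0.18572999  0.036     ]
a [0.5798 0.0704 0.108 ]
b [0.5802 0.1494 0.108 ]
c [0.6616 0.1649 0.108 ]
A [0.6728 0.1741 0.108 ]
B [0.593 0.159 0.108]
C [0.591  0.0851 0.108 ]
w1 [ 0.5545 -0.0864  0.149 ]
w2 [ 0.6543 -0.1442  0.149 ]
hF [ 0.6093 -0.12    0.182 ]
hE [0.5003 0.3259 0.148 ]
scene hF [233 198  15   9  71] [ 0.6103 -0.1185  0.1813] [0.018 0.038 0.011]
scene hE [258 197   6   7  31] [ 0.5601 -0.084   0.1484] [0.018 0.018 0.01 ]
scene hE [234 206  14   6  28] [ 0.6144 -0.116   0.1492] [0.013 0.039 0.011]
scene hE [223 214   6   6  29] [ 0.6581 -0.1404  0.1486] [0.015 0.016 0.01 ]
scene hE [399 248  15  11  76] [0.5002 0.3411 0.1471] [0.016 0.038 0.011]
scene hE [430 340   7   8  31] [0.6923 0.4935 0.1486] [0.017 0.012 0.011]
side hF [263 159   8   8  39] [ 0.6069 -0.1154  0.1815] [0.019 0.038 0.01 ]
side hE [254 164   6   5  23] [ 0.6567 -0.1383  0.1481] [0.019 0.019 0.01 ]
side hE [263 169   8   8  26] [ 0.6034 -0.1091  0.1485] [0.014 0.037 0.011]
side hE [273 178   6   6  28] [ 0.5578 -0.0813  0.1482] [0.019 0.02  0.01 ]
side hE [201 260  14  13  98] [0.4967 0.3449 0.1473] [0.017 0.041 0.011]
```

```bash
python3 - <<'E'
from h import *
go(.609,-.118,.31,100)
E
```

```text
t0.15 pos [ 214.9 -450.9  230.6] yaw 25.48 tilt [-0.0007  0.0014] F [-1.   0.1 -0.2] w 85.2 q6 1.57
shift now [ 499.  -131.1  -79.2] turn -74.5 | shift if turned first [259.4 445.9 -79.4]
```

```bash
python3 -m crank '[[[40,-10,-20,0,60],[60,-16,-15,0,60],[60,-16,-15,0,60],[60,-16,-10,0,60],[60,-16,-10,0,60],[60,-16,0,0,60],[60,-16,0,0,60],[60,-16,0,0,60],[30,-8,0,-10,60],[0,0,0,-10.6,60],[0,0,0,-10.6,60],[0,0,0,-10.6,60]]]'; python3 -m crank '[[[0,0,0,-10.6,60],[0,0,0,-10.6,60],[0,0,0,-10.6,60],[0,0,0,0,60]]]'; python3 - <<'E'
from h import *
go(.609,-.118,.31,100)
E
```

```text
clock: 1.65
eef_pos: [0.6066, -0.1182, 0.2948]
tool_rot: [0.832, 0.555, -0.002, -0.004]
ft_force: [-0.3, -0.7, 0.0]
grip_width: 0.0655
clock: 2.15
eef_pos: [0.6059, -0.1177, 0.2921]
tool_rot: [0.646, 0.764, -0.002, -0.007]
ft_force: [0.3, 0.7, 0.2]
grip_width: 0.0652
t2.15 pos [ 605.9 -117.7  292.1] yaw 99.56 tilt [-0.0132  0.006 ] F [0.3 0.7 0.2] w 65.2 q6 1.21
shift now [ -0.7   2.8 -18. ] turn -0.4 | shift if turned first [ -0.8   3.  -17.9]
```

```bash
python3 - <<'E'
from h import *
c=cam("wrist","w1"); cv2.imwrite("pics/w1.png",c["img"]); st()
E
```

```text
t2.20 pos [ 605.9 -117.7  292. ] yaw 99.51 tilt [-0.0132  0.0061] F [-0.7  0.   1.3] w 65.4 q6 1.21
```

View pics/w1.png

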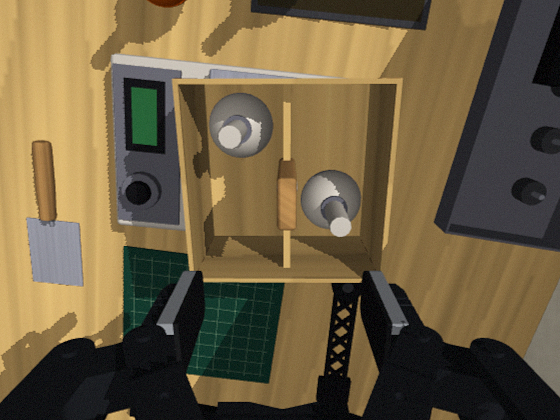

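```bash
python3 - <<'E'
from h import *
c=load("w1"); P=cloud(c); z=P[...,2]
m=((abs(z-.182)<.004)&(np.mgrid[0:420,0:560][0]<260)).astype(np.uint8)
n,l,s_,_=cv2.connectedComponentsWithStats(m)
for i in range(1,n):
    if s_[i,4]>80: 
        q=P[l==i]; print(s_[i],q.mean(0).round(4)); print(cv2.minAreaRect((q[:,:2]*1000).astype(np.float32)))
rim=[(175,80.5),(401,79.5),(381,279.5),(191,281.5)]
def quad(nm,pts,zz):
    Q=np.array([onz(c,*p,zz) for p in pts]); e=Q[[1,2,3,0]]-Q
    print(nm,Q.mean(0).round(4),np.linalg.norm(e,axis=1).round(4),np.degrees(np.arctan2(e[:,1],e[:,0])).round(1))
quad("rim",rim,.14)
print("depth pts tare",P[192,138],"panel",P[165,130],"pan",P[75,230],"mat",P[300,240])
m=((abs(z-.03)<.004)).astype(np.uint8)*90+((abs(z-.04)<.004)).astype(np.uint8)*160
crop(dict(img=cv2.merge([m,m,m])),90,30,420,300,2,"m1"); crop(c,90,30,420,300,2,"c1")
E
```

```text
[ 277  177   20   54 1038] [ 0.6091 -0.1186  0.1823]
((609.1275024414062, -119.5466537475586), (13.7939453125, 39.709938049316406), 10.309636116027832)
rim [ 0.6092 -0.12    0.14  ] [0.1689 0.1681 0.1692 0.1706] [   9.8  -80.7 -169.3   99.2]
depth pts tare [ 0.45809129 -0.1745229   0.05384434] panel [ 0.43985537 -0.15295321  0.03133228] pan [ 0.53843024 -0.04135041  0.04049501] mat [ 0.58105676 -0.3206671   0.00241081]
```

View pics/c1.png

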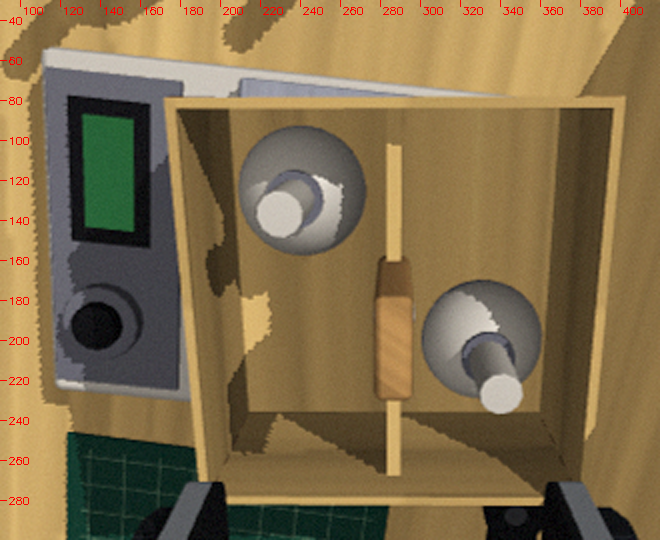

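View pics/m1.png

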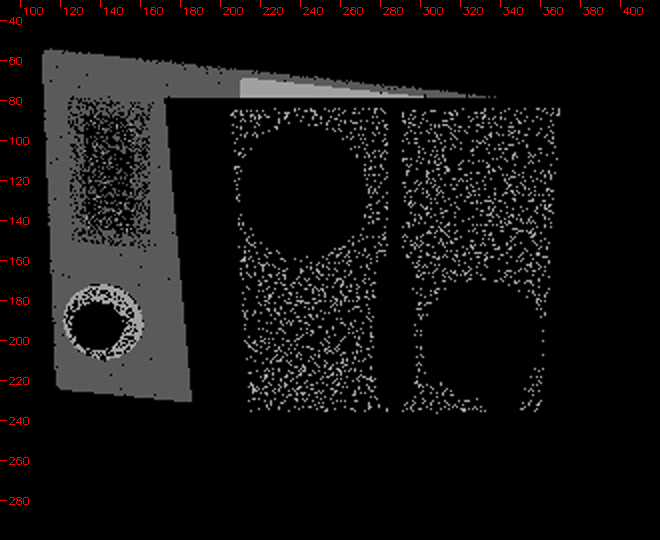

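```bash
python3 - <<'E'
from h import *
c=load("w1"); P=cloud(c); z=P[...,2]; s=load("scene0")
m=(abs(z-.054)<.004)&(np.mgrid[0:420,0:560][1]<200)&(np.mgrid[0:420,0:560][0]<230)
q=P[m]; print("tare",m.sum(),q.mean(0),cv2.minEnclosingCircle((q[:,:2]*1000).astype(np.float32)))
print("scene tare",onz(s,253.5,179,.054))
# scale edges, z=.03
mm=(abs(z-.03)<.003).astype(np.uint8); n,l,st_,_=cv2.connectedComponentsWithStats(mm)
i=1+np.argmax(st_[1:,4]); v,u=np.where(l==i)
# left edge
rows=range(62,216); L=np.array([P[r,u[v==r].min()] for r in rows])
f=np.polyfit(L[:,1],L[:,0],1); th=-np.degrees(np.arctan(f[0])); print("left edge: x at y",f,"theta",th)
T=np.array([P[v[u==k].min(),k] for k in range(116,300)])
g=np.polyfit(T[:,0],T[:,1],1); print("top edge theta",np.degrees(np.arctan(g[0])))
for t in (th,np.degrees(np.arctan(g[0]))):
    R=np.array([[np.cos(np.radians(t)),-np.sin(np.radians(t))],[np.sin(np.radians(t)),np.cos(np.radians(t))]])
    print(t,"pan via tare",q.mean(0)[:2]+R@[.160,.045])
# corner
A=np.array([[1,-f[0]],[-g[0],1]]); cor=np.linalg.solve(A,[f[1],g[1]]); print("corner(-x,+y)",cor)
t=np.degrees(np.arctan(g[0]));R=np.array([[np.cos(np.radians(t)),-np.sin(np.radians(t))],[np.sin(np.radians(t)),np.cos(np.radians(t))]])
print("pan via corner if margin 5:",cor+R@[.145+.05,-.095])
pm=(abs(z-.04)<.004)&(np.mgrid[0:420,0:560][0]<80)&(np.mgrid[0:420,0:560][1]>205)
v,u=np.where(pm); k=u<212; print("pan corner px",u[k].min(), v[k].min(), P[v[k].min(),u[k].min()])
print("pan corner from hyp:", (cor+R@[.195,-.095])+R@[-.09,.09])
E
```

```text
tare 418 [ 0.45701186 -0.17679351  0.05249773] ((456.6346740722656, -177.0863037109375), 12.835436820983887)
scene tare [ 0.45911407 -0.17849674  0.054     ]
left edge: x at y [-0.06762877  0.41255275] theta 3.8689518261868807
top edge theta 3.69811299663136
3.8689518261868807 pan via tare [ 0.61361086 -0.12110012]
3.69811299663136 pan via tare [ 0.61377622 -0.1215673 ]
corner(-x,+y) [ 0.41541855 -0.04237543]
pan via corner if margin 5: [ 0.61613995 -0.12460023]
pan corner px 210 69 [ 0.51608921 -0.03914662  0.02997119]
pan corner from hyp: [ 0.52052241 -0.04059258]
```

```bash
python3 - <<'E'
from h import *
go(.6092,-.1195,.150,99.8)
E
python3 -m crank '[[[-2,3,40,0,0],[0,0,40,0,0],[0,0,30,0,0],[0,0,0,0,0]]]'; python3 - <<'E'
from h import *
go(.6092,-.1195,.150,99.8)
E
```

```text
t2.20 pos [ 605.9 -117.7  292. ] yaw 99.51 tilt [-0.0132  0.0061] F [-0.7  0.   1.3] w 65.4 q6 1.21
shift now [ -3.5   4.6 142. ] turn -0.3 | shift if turned first [ -2.4   2.9 142. ]
clock: 2.7
eef_pos: [0.6082, -0.1187, 0.1794]
tool_rot: [0.65, 0.76, -0.002, -0.006]
ft_force: [-1.1, 0.7, 0.6]
grip_width: 0.0853
t2.70 pos [ 608.2 -118.7  179.4] yaw 98.86 tilt [-0.0118  0.0058] F [-1.1  0.7  0.6] w 85.3 q6 1.22
shift now [-1.2  1.1 29.4] turn -0.9 | shift if turned first [-1.   0.8 29.4]
```

```bash
python3 -m crank '[[[-1,1,15,-0.9,100],[0,0,14,0,100],[0,0,0,0,160],[0,0,0,0,255],[0,0,0,0,255],[0,0,0,0,255],[0,0,0,0,255]]]'; python3 - <<'E'
from h import *
st(); c=cam("wrist","w2"); cv2.imwrite("pics/w2.png",c["img"])
E
```

```text
clock: 3.58
eef_pos: [0.6106, -0.1201, 0.1524]
tool_rot: [0.645, 0.764, -0.001, -0.004]
ft_force: [0.1, -0.5, -1.9]
grip_width: 0.0131
t3.58 pos [ 610.6 -120.1  152.4] yaw 99.66 tilt [-0.0074  0.0042] F [ 0.1 -0.5 -1.9] w 13.1 q6 1.21
```

View pics/w2.png

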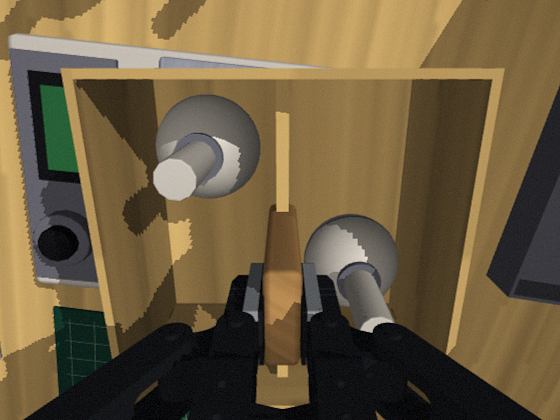

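```bash
python3 -m crank '[[[0,0,-4,0,255],[0,0,-10,0,255],[0,0,-20,0,255],[0,0,-25,0,255],[0,0,-10,0,255],[0,0,0,4,255],[0,0,0,4,255],[0,0,0,0,255]]]'; python3 - <<'E'
from h import *
go(.531,-.360,.2,92)
c=cam("side"); crop(c,200,120,400,270,4,"s1")
E
```

```text
clock: 4.62
eef_pos: [0.6107, -0.1198, 0.2232]
tool_rot: [0.698, 0.716, -0.002, -0.005]
ft_force: [0.2, 0.2, -4.1]
grip_width: 0.0133
t4.62 pos [ 610.7 -119.8  223.2] yaw 91.49 tilt [-0.0102  0.0052] F [ 0.2  0.2 -4.1] w 13.3 q6 1.35
shift now [-238.2  -85.7   22.8] turn -0.5 | shift if turned first [-237.3  -88.1   23.2]
```

View pics/s1.png

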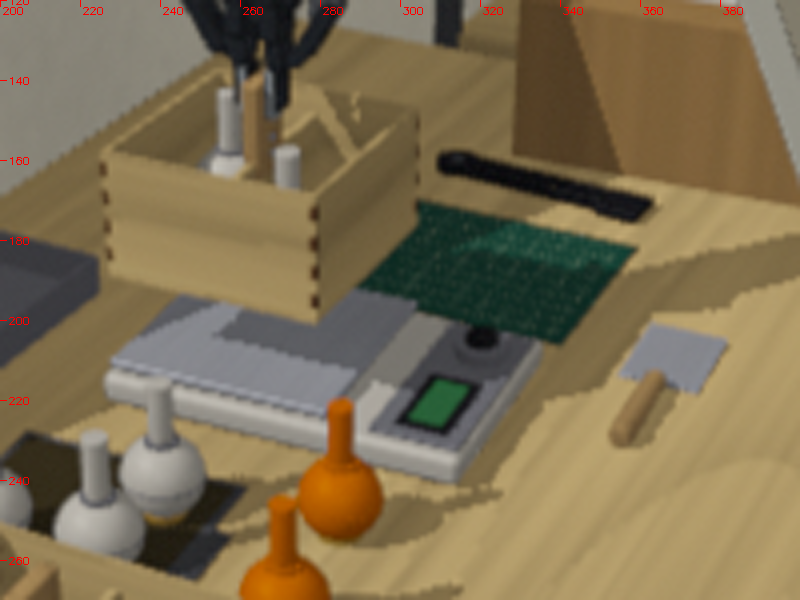

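```bash
python3 -m crank '[[[-15,-5,0,0,255],[-28,-11,0,0,255],[-35,-13,0,0,255],[-35,-13,0,0,255],[-35,-13,0,0,255],[-35,-13,5,0,255],[-30,-11,10,0,255],[-18,-7,10,0,255],[-5,-2,0,0,255],[0,0,0,0,255]]]'; python3 - <<'E'
from h import *
go(.531,-.360,.116,92)
E
```

```text
clock: 5.92
eef_pos: [0.5221, -0.3719, 0.1954]
tool_rot: [0.697, 0.717, -0.004, -0.007]
ft_force: [0.4, -0.7, -4.7]
grip_width: 0.013
t5.92 pos [ 522.1 -371.9  195.4] yaw 91.69 tilt [-0.0145  0.0038] F [ 0.4 -0.7 -4.7] w 13.0 q6 0.92
shift now [11.3 10.4 79.3] turn -0.3 | shift if turned first [11.5  9.3 79.4]
```

```bash
python3 -m crank '[[[6,5,10,0,255],[5,4,20,0,255],[0,0,20,0,255],[0,0,12,0,255],[0,0,4,0,255],[0,0,3,0,255],[0,0,0,0,255]]]'; python3 - <<'E'
from h import *
go(.531,-.360,.116,92)
E
```

```text
clock: 6.8
eef_pos: [0.5356, -0.3525, 0.1254]
tool_rot: [0.693, 0.721, -0.002, -0.005]
ft_force: [-0.1, -0.0, -4.8]
grip_width: 0.0132
t6.80 pos [ 535.6 -352.5  125.4] yaw 92.30 tilt [-0.0096  0.0044] F [-0.1 -0.  -4.8] w 13.2 q6 0.95
shift now [-7.3 -4.8  9.4] turn 0.3 | shift if turned first [-7.3 -4.9  9.4]
```

```bash
python3 -m crank '[[[-3,-2,2,0,255],[-2,-2,2,0,255],[0,0,1.5,0,255],[0,0,1.5,0,255],[0,0,1,0,255],[0,0,1,0,255]]]'; python3 - <<'E'
from h import *
go(.531,-.360,.116,92)
E
```

```text
clock: 7.55
eef_pos: [0.532, -0.3593, 0.1175]
tool_rot: [0.693, 0.721, -0.002, -0.003]
ft_force: [0.7, -0.6, -5.3]
grip_width: 0.0131
t7.55 pos [ 532.  -359.3  117.5] yaw 92.23 tilt [-0.007   0.0025] F [ 0.7 -0.6 -5.3] w 13.1 q6 0.94
shift now [-0.7 -1.   1.5] turn 0.2 | shift if turned first [-0.7 -1.   1.5]
```

```bash
python3 -m crank '[[[0,0,1,0,255],[0,0,1,0,255],[0,0,1,0,255]]]'; python3 - <<'E'
from h import *
st()
E
```

```text
clock: 7.92
eef_pos: [0.5319, -0.3595, 0.1153]
tool_rot: [0.693, 0.721, -0.002, -0.003]
ft_force: [-2.8, -0.0, 2.4]
grip_width: 0.0132
t7.92 pos [ 531.9 -359.5  115.3] yaw 92.23 tilt [-0.0067  0.0017] F [-2.8 -0.   2.4] w 13.2 q6 0.94
```

```bash
python3 -m crank '[[[0,0,0,0,220],[0,0,0,0,180],[0,0,0,0,120],[0,0,0,0,120],[0,0,-10,0,120],[0,0,-30,0,120],[0,0,-40,0,120],[0,0,-40,0,120],[0,0,-30,0,120],[0,0,0,0,120]]]'; python3 - <<'E'
from h import *
st(); c=cam("wrist","w3"); cv2.imwrite("pics/w3.png",c["img"])
c=cam("scene","sc1"); crop(c,140,130,460,340,2,"sc1")
E
```

```text
clock: 9.18
eef_pos: [0.5344, -0.3604, 0.2763]
tool_rot: [0.693, 0.721, -0.001, 0.002]
ft_force: [0.7, -1.3, 0.2]
grip_width: 0.0454
t9.18 pos [ 534.4 -360.4  276.3] yaw 92.25 tilt [ 0.0018 -0.0034] F [ 0.7 -1.3  0.2] w 45.4 q6 0.94
```

View pics/w3.png

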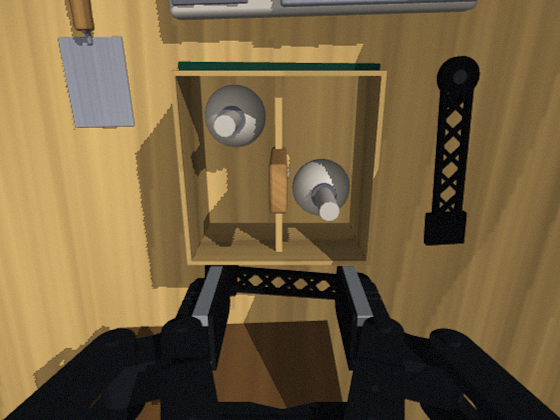

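View pics/sc1.png

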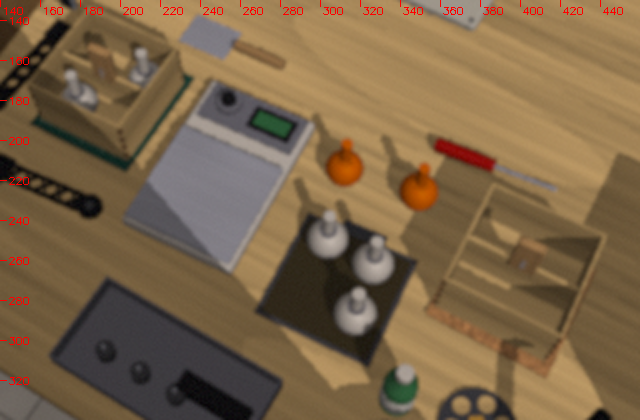

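```bash
python3 -m crank '[[[30,5,-20,0,120],[50,13,-10,0,120],[60,16,0,0,120],[60,16,0,0,120],[50,14,0,0,120],[20,6,0,0,120],[0,0,0,0,120]]]'; python3 - <<'E'
from h import *
st(); c=cam("wrist","w4"); cv2.imwrite("pics/w4.png",c["img"])
E
```

```text
clock: 10.15
eef_pos: [0.5897, -0.0788, 0.2889]
tool_rot: [0.694, 0.72, -0.006, -0.012]
ft_force: [-0.3, -0.5, 0.7]
grip_width: 0.0452
t10.15 pos [589.7 -78.8 288.9] yaw 92.08 tilt [-0.0263  0.0077] F [-0.3 -0.5  0.7] w 45.2 q6 1.40
```

View pics/w4.png

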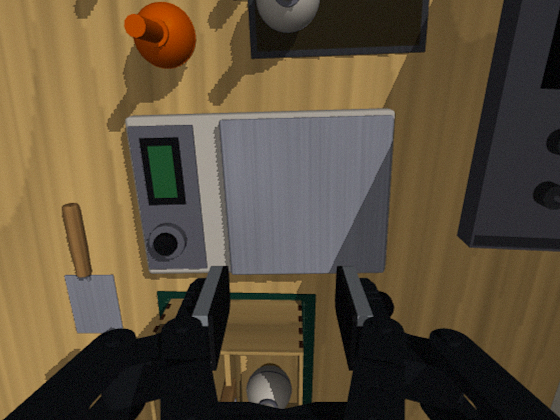

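```bash
python3 - <<'E'
from h import *
c=load("w4"); P=cloud(c); z=P[...,2]
V,U=np.mgrid[0:420,0:560]
Q=np.array([onz(c,*p,.04) for p in [(220,120),(393,115),(386,272.5),(230,274.5)]]);e=Q[[1,2,3,0]]-Q
print("pan quad",Q.mean(0),np.linalg.norm(e,axis=1),np.degrees(np.arctan2(e[:,1],e[:,0])))
m=(abs(z-.0405)<.0045)&(V<300)&(U>212)&(U<400)
cl=cv2.morphologyEx(m.astype(np.uint8),cv2.MORPH_OPEN,np.ones((3,3))); q=P[cl>0]
print("pan rect",cv2.minAreaRect((q[:,:2]*1000).astype(np.float32)),np.median(q[:,2]))
m=(abs(z-.054)<.004)&(V>225)&(V<262)&(U>145)&(U<190); q=P[m]
print("tare",q.mean(0),cv2.minEnclosingCircle((q[:,:2]*1000).astype(np.float32)))
g=cv2.cvtColor(c["img"],cv2.COLOR_BGR2GRAY)
go(.499,.342,.29,92)
E
```

```text
pan quad [ 0.61296243 -0.12163505  0.04      ] [0.17647283 0.17900083 0.18246436 0.17862143] [   3.89046543  -85.15466036 -176.22881947   92.92552315]
pan rect ((609.5712280273438, -74.435546875), (180.51617431640625, 275.4203186035156), 3.846571683883667) 0.040733382596399276
tare [ 0.45686373 -0.17671367  0.05234759] ((456.6252136230469, -177.46792602539062), 12.800167083740234)
t10.20 pos [589.5 -79.7 288.9] yaw 92.00 tilt [-0.0267  0.0077] F [0.4 0.5 0.1] w 44.9 q6 1.40
shift now [424.6 -75.6   4.5] turn 0.0 | shift if turned first [424.6 -75.7  -1.1]
```

```bash
python3 -m crank '[[[30,-5,0,0,120],[55,-10,-3,0,120],[60,-11,-3,0,120],[60,-11,-3,0,120],[60,-11,-3,0,120],[60,-11,0,0,120],[40,-8,0,0,120],[15,-3,0,0,120],[0,0,0,0,120]]]'; python3 - <<'E'
from h import *
go(.499,.342,.29,92); c=cam("wrist","w5"); cv2.imwrite("pics/w5.png",c["img"])
E
```

```text
clock: 11.32
eef_pos: [0.51, 0.2922, 0.2981]
tool_rot: [0.703, 0.711, -0.012, -0.013]
ft_force: [0.5, -1.2, 0.1]
grip_width: 0.0452
t11.32 pos [510.  292.2 298.1] yaw 90.60 tilt [-0.0365  0.0011] F [ 0.5 -1.2  0.1] w 45.2 q6 2.07
shift now [ 49.9 -10.1   8.6] turn -1.4 | shift if turned first [50.2 -9.2  8.1]
```

View pics/w5.png

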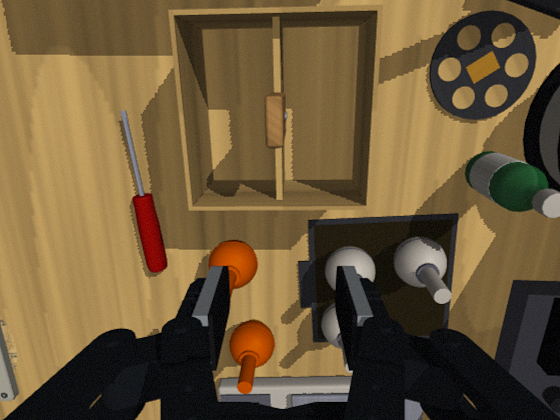

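```bash
python3 - <<'E'
from h import *
c=load("w5"); P=cloud(c); z=P[...,2]
V,U=np.mgrid[0:420,0:560]
m=((abs(z-.148)<.004)&(V<200)&(U>250)&(U<300)).astype(np.uint8)
q=P[m>0]; print(q.mean(0), cv2.minAreaRect((q[:,:2]*1000).astype(np.float32)))
Q=np.array([onz(c,*p,.106) for p in [(170,11),(383,8),(366,208.5),(190,209)]]);e=Q[[1,2,3,0]]-Q
print("rim",Q.mean(0),np.linalg.norm(e,axis=1),np.degrees(np.arctan2(e[:,1],e[:,0])))
E
```

```text
[0.49890898 0.34277699 0.1483505 ] ((498.71124267578125, 342.3698425292969), (13.999197006225586, 38.605621337890625), 1.049343466758728)
rim [0.49850919 0.34171426 0.106     ] [0.17106212 0.16868006 0.16698395 0.17012972] [   1.04330317  -89.81109265 -178.45532724   91.57181131]
```

```bash
python3 -m crank '[[[15,-3,10,0,120],[20,-5,20,0,120],[12,-2,30,0,120],[0,0,30,0,120],[0,0,20,0,120],[0,0,10,0,120],[0,0,0,0,120]]]'; python3 - <<'E'
from h import *
go(.4987,.342,.116,91)
E
```

```text
clock: 12.25
eef_pos: [0.4976, 0.3337, 0.1723]
tool_rot: [0.708, 0.705, -0.013, -0.013]
ft_force: [-0.1, 0.4, -0.1]
grip_width: 0.0452
t12.25 pos [497.6 333.7 172.3] yaw 89.75 tilt [-0.0374  0.0003] F [-0.1  0.4 -0.1] w 45.2 q6 2.16
shift now [ 8.3  3.2 56.2] turn -1.2 | shift if turned first [ 8.2  1.3 56.3]
```

```bash
python3 -m crank '[[[2,0,-20,0,120],[2,0,-20,0,120],[0,0,-20,0,120],[0,0,-20,0,120]]]' | sed -n 2,3p; python3 -c "
from h import *
st()"; python3 -m crank '[[[0,0,0,0,120],[0,0,0,0,120],[0,0,0,0,120],[0,0,0,0,120]]]' | sed -n 2,3p; python3 -c "
from h import *
st()"; python3 -m crank '[[[2,0,20,0,120],[2,0,20,0,120],[0,0,20,0,120],[0,0,20,0,120]]]' | sed -n 2,3p; python3 -c "
from h import *
st()"
```

```text
eef_pos: [0.5018, 0.337, 0.2564]
tool_rot: [0.709, 0.705, -0.012, -0.013]
t12.75 pos [501.8 337.  256.4] yaw 89.60 tilt [-0.0356  0.0016] F [-0.1  0.6 -0.1] w 45.2 q6 2.16
eef_pos: [0.5028, 0.3369, 0.2579]
tool_rot: [0.71, 0.704, -0.01, -0.013]
t13.25 pos [502.8 336.9 257.9] yaw 89.53 tilt [-0.0323  0.0038] F [0.6 0.5 0.8] w 45.1 q6 2.16
eef_pos: [0.5003, 0.3415, 0.1753]
tool_rot: [0.71, 0.704, -0.01, -0.013]
t13.75 pos [500.3 341.5 175.3] yaw 89.53 tilt [-0.0318  0.0041] F [ 0.1  0.3 -0.9] w 45.1 q6 2.17
```

```bash
python3 -m crank '[[[0,0,0,0,120],[0,0,0,0,120],[0,0,0,0,120],[0,0,0,0,120],[0,0,0,0,120],[0,0,0,0,120],[0,0,0,0,120],[0,0,0,0,120],[0,0,0,0,120],[0,0,0,0,120],[0,0,0,0,120],[0,0,0,0,120]]]' | sed -n 2,3p; python3 -c "
from h import *
o=st(); print(o['joint_pos'],o['joint_vel'].round(4))"
```

```text
eef_pos: [0.5002, 0.3415, 0.176]
tool_rot: [0.71, 0.704, -0.01, -0.013]
t15.25 pos [500.2 341.5 176. ] yaw 89.53 tilt [-0.0321  0.0039] F [0.  0.6 0.6] w 45.3 q6 2.17
[0.58845025 0.49745096 0.23591252 1.33374772 0.02106815 2.16707167] [-0.0006  0.0004 -0.0004 -0.0015  0.0001  0.0022]
```

```bash
python3 -m crank '[[[0,0,-60,0,120],[0,0,-60,0,120],[0,0,0,0,120],[0,0,0,0,120]]]' | sed -n 2,2p; python3 -c "
from h import *
st()"; python3 -m crank '[[[0,0,30,0,120],[0,0,30,0,120],[0,0,30,0,120],[0,0,25,0,120],[0,0,0,0,120],[0,0,0,0,120]]]' | sed -n 2,2p; python3 -c "
from h import *
st()"
```

```text
eef_pos: [0.5023, 0.3398, 0.296]
t15.75 pos [502.3 339.8 296. ] yaw 89.54 tilt [-0.0382 -0.0002] F [ 0.  -0.4  0.2] w 45.1 q6 2.16
eef_pos: [0.4943, 0.3376, 0.1717]
t16.50 pos [494.3 337.6 171.7] yaw 89.54 tilt [-0.0471 -0.0061] F [ 0.8 -0.8 -0. ] w 45.5 q6 2.17
```

```bash
python3 -m crank '[[[0,0,-10,0,120],[0,0,-10,0,120],[0,0,-10,0,120],[0,0,-10,0,120],[0,0,-10,0,120],[0,0,-10,0,120],[0,0,0,0,120],[0,0,0,0,120]]]' | sed -n 2,2p; python3 -c "
from h import *
st()"; python3 -m crank '[[[0,0,10,0,120],[0,0,10,0,120],[0,0,10,0,120],[0,0,10,0,120],[0,0,10,0,120],[0,0,10,0,120],[0,0,0,0,120],[0,0,0,0,120]]]' | sed -n 2,2p; python3 -c "
from h import *
st()"
```

```text
eef_pos: [0.4992, 0.3391, 0.2408]
t17.50 pos [499.2 339.1 240.8] yaw 89.54 tilt [-0.0397 -0.0012] F [-1.5 -0.  -0.2] w 45.4 q6 2.16
eef_pos: [0.4951, 0.338, 0.1735]
t18.50 pos [495.1 338.  173.5] yaw 89.54 tilt [-0.0445 -0.0044] F [ 0.6  0.2 -0.1] w 44.9 q6 2.17
```

```bash
python3 -m crank '[[[0,0,-10,0,120],[0,0,-10,0,120],[0,0,-10,0,120],[0,0,-10,0,120],[0,0,-10,0,120],[0,0,0,0,120],[0,0,0,0,120]]]' | sed -n 2,2p; python3 -c "
from h import *
st()"; python3 -m crank '[[[-6,-8,0,0,120],[-6,-8,0,0,120],[-6,-8,0,0,120],[-6,-8,0,0,120],[-6,-8,0,0,120],[-6,-8,0,0,120],[0,0,0,0,120],[0,0,0,0,120]]]' | sed -n 2,2p; python3 -c "
from h import *
st()"; python3 -m crank '[[[6,8,0,0,120],[6,8,0,0,120],[6,8,0,0,120],[6,8,0,0,120],[6,8,0,0,120],[6,8,0,0,120],[0,0,0,0,120],[0,0,0,0,120]]]' | sed -n 2,2p; python3 -c "
from h import *
st()"
```

```text
eef_pos: [0.4987, 0.339, 0.23]
t19.38 pos [498.7 339.  230. ] yaw 89.54 tilt [-0.0396 -0.0012] F [ 0.2 -0.3 -0. ] w 45.4 q6 2.17
eef_pos: [0.4458, 0.3, 0.2314]
t20.38 pos [445.8 300.  231.4] yaw 89.54 tilt [-0.0415 -0.0024] F [-0.2 -0.6 -0.6] w 45.1 q6 2.16
eef_pos: [0.4987, 0.3392, 0.2277]
t21.38 pos [498.7 339.2 227.7] yaw 89.54 tilt [-0.0421 -0.0028] F [ 0.5 -0.2  0.7] w 45.5 q6 2.17
```

```bash
python3 -m crank '[[[0,0,-20,0,120],[0,0,-20,0,120],[0,0,-20,0,120],[0,0,-20,0,120],[0,0,0,0,120],[0,0,0,0,120]]]' | sed -n 2,2p; python3 -c "
from h import *
st()"; python3 -m crank '[[[0,0,20,0,120],[0,0,20,0,120],[0,0,20,0,120],[0,0,20,0,120],[0,0,0,0,120],[0,0,0,0,120]]]' | sed -n 2,2p; python3 -c "
from h import *
st()"; python3 -m crank '[[[0,0,-5,0,120],[0,0,-15,0,120],[0,0,-20,0,120],[0,0,-15,0,120],[0,0,-5,0,120],[0,0,0,0,120],[0,0,20,0,120],[0,0,20,0,120],[0,0,10,0,120],[0,0,5,0,120],[0,0,0,0,120],[0,0,0,0,120]]]' | sed -n 2,2p; python3 -c "
from h import *
st()"
```

```text
eef_pos: [0.5001, 0.3378, 0.3096]
t22.12 pos [500.1 337.8 309.6] yaw 89.54 tilt [-0.0443 -0.0043] F [-1.3 -1.1  0.4] w 45.3 q6 2.16
eef_pos: [0.4935, 0.3356, 0.2224]
t22.88 pos [493.5 335.6 222.4] yaw 89.54 tilt [-0.0512 -0.0089] F [0.3 0.1 0.1] w 45.1 q6 2.17
eef_pos: [0.496, 0.337, 0.2333]
t24.38 pos [496.  337.  233.3] yaw 89.53 tilt [-0.0431 -0.0036] F [-0.  -0.4  0.4] w 45.4 q6 2.16
```

```bash
python3 -m crank '[[[0,0,-5,0,120],[0,0,-15,0,120],[0,0,-20,0,120],[0,0,-15,0,120],[0,0,-5,0,120],[0,0,0,0,120]]]' | sed -n 2,2p; python3 -c "
from h import *
st()"; python3 -m crank '[[[0,0,20,0,120],[0,0,20,0,120],[0,0,10,0,120],[0,0,5,0,120],[0,0,0,0,120],[0,0,0,0,120]]]' | sed -n 2,2p; python3 -c "
from h import *
st()"; python3 -m crank '[[[0,0,5,0,120],[0,0,5,0,120],[0,0,5,0,120],[0,0,5,0,120],[0,0,5,0,120],[0,0,5,0,120],[0,0,5,0,120],[0,0,5,0,120],[0,0,2,0,120],[0,0,0,0,120]]]' | sed -n 2,2p; python3 -c "
from h import *
st()"
```

```text
eef_pos: [0.4997, 0.3378, 0.299]
t25.12 pos [499.7 337.8 299. ] yaw 89.52 tilt [-0.0382 -0.0003] F [ 0.5  0.  -0.9] w 45.0 q6 2.16
eef_pos: [0.4974, 0.3377, 0.2418]
t25.88 pos [497.4 337.7 241.8] yaw 89.53 tilt [-0.0385 -0.0005] F [-0.6  0.1 -0.2] w 45.0 q6 2.16
eef_pos: [0.496, 0.3379, 0.1976]
t27.12 pos [496.  337.9 197.6] yaw 89.52 tilt [-0.0374  0.0002] F [-0.1 -0.7 -0. ] w 45.2 q6 2.17
```

```bash
python3 -m crank '[[[0,0,-5,0,120],[0,0,-15,0,120],[0,0,-25,0,120],[0,0,-20,0,120],[0,0,-10,0,120],[0,0,-3,0,120],[0,0,12,0,120],[0,0,22,0,120],[0,0,20,0,120],[0,0,12,0,120],[0,0,6,0,120],[0,0,2,0,120]]]' | sed -n 2,2p; python3 -c "
from h import *
st()"; python3 -m crank '[[[0,0,-5,0,120],[0,0,-15,0,120],[0,0,-20,0,120],[0,0,-15,0,120],[0,0,-5,0,120],[0,0,0,0,120],[0,0,20,0,120],[0,0,20,0,120],[0,0,10,0,120],[0,0,5,0,120],[0,0,0,0,120],[0,0,0,0,120]]]' | sed -n 2,2p; python3 -c "
from h import *
st()"
```

```text
eef_pos: [0.4951, 0.3372, 0.2009]
t28.62 pos [495.1 337.2 200.9] yaw 89.53 tilt [-0.0392 -0.001 ] F [-0.4 -0.3  0.2] w 45.2 q6 2.17
eef_pos: [0.4982, 0.3389, 0.2144]
t30.12 pos [498.2 338.9 214.4] yaw 89.52 tilt [-0.0293  0.0055] F [ 0.1 -1.2 -0.5] w 45.2 q6 2.17
```

```bash
python3 -m crank '[[[0,0,-5,0,120],[0,0,-15,0,120],[0,0,-20,0,120],[0,0,-15,0,120],[0,0,-5,0,120],[0,0,0,0,120],[0,0,20,0,120],[0,0,20,0,120],[0,0,10,0,120],[0,0,5,0,120],[0,0,0,0,120],[0,0,0,0,120]]]' | sed -n 2,2p; python3 -c "
from h import *
st()"; python3 -m crank '[[[0,0,-5,0,120],[0,0,-15,0,120],[0,0,-20,0,120],[0,0,-15,0,120],[0,0,-5,0,120],[0,0,0,0,120],[0,0,20,0,120],[0,0,20,0,120],[0,0,10,0,120],[0,0,5,0,120],[0,0,0,0,120],[0,0,0,0,120]]]' | sed -n 2,2p; python3 -c "
from h import *
go(.4987,.342,.116,91)"
```

```text
eef_pos: [0.4995, 0.3397, 0.223]
t31.62 pos [499.5 339.7 223. ] yaw 89.52 tilt [-0.0248  0.0085] F [0.  0.6 0.2] w 45.1 q6 2.17
eef_pos: [0.5009, 0.3403, 0.2317]
t33.12 pos [500.9 340.3 231.7] yaw 89.51 tilt [-0.02    0.0117] F [ 0.3  0.6 -0.2] w 45.3 q6 2.17
shift now [3.000e-01 1.000e-01 1.157e+02] turn -1.5 | shift if turned first [  1.7  -2.2 115.7]
```

```bash
python3 -m crank '[[[0,0,20,-1.5,120],[0,0,20,0,120],[0,0,15,0,120],[0,0,15,0,120],[0,0,10,0,120],[0,0,8,0,120],[0,0,4,0,120],[0,0,0,0,120]]]' | sed -n 2,2p; python3 -c "
from h import *
go(.4987,.342,.116,91)"
```

```text
eef_pos: [0.5018, 0.3433, 0.1402]
t34.12 pos [501.8 343.3 140.2] yaw 91.06 tilt [-0.0128  0.0165] F [-0.2  1.1 -0.1] w 45.2 q6 2.14
shift now [-1.7 -2.9 24.2] turn 0.1 | shift if turned first [-1.3 -3.2 24.2]
```

```bash
python3 -m crank '[[[-1,-1,8,0,120],[-1,-1,8,0,120],[0,0,4,0,120],[0,0,2,0,120],[0,0,0,0,160],[0,0,0,0,220],[0,0,0,0,255],[0,0,0,0,255],[0,0,0,0,255]]]' | sed -n 2,2p; python3 -c "
from h import *
go(.4987,.342,.116,91); c=cam('wrist','w6'); cv2.imwrite('pics/w6.png',c['img'])"
```

```text
eef_pos: [0.4995, 0.3418, 0.1175]
t35.25 pos [499.5 341.8 117.5] yaw 91.07 tilt [-0.0123  0.0173] F [-0.6  0.  -0.8] w 13.2 q6 2.14
shift now [ 0.2 -0.7  1.5] turn 0.1 | shift if turned first [ 0.2 -0.7  1.5]
```

View pics/w6.png

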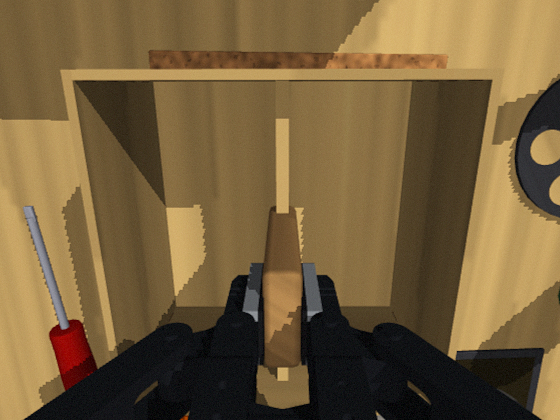

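```bash
python3 -m crank '[[[0,0,-3,0,255],[0,0,-8,0,255],[0,0,-15,0,255],[0,0,-20,0,255],[0,0,-25,0,255],[0,0,-25,0,255],[0,0,-20,0,255],[0,0,-15,0,255],[0,0,-8,0,255],[0,0,-3,0,255],[0,0,0,0,255]]]'; python3 - <<'E'
from h import *
go(.6135,-.1215,.27,93.8)
c=cam("scene","sc2"); crop(c,330,200,470,330,5,"sc2"); c=cam("side","sd2"); crop(c,130,190,330,350,4,"sd2")
E
```

```text
clock: 36.67
eef_pos: [0.5016, 0.3389, 0.2707]
tool_rot: [0.701, 0.714, 0.004, -0.01]
ft_force: [0.5, 0.2, -3.2]
grip_width: 0.013
t36.67 pos [501.6 338.9 270.7] yaw 91.05 tilt [-0.0087  0.0192] F [ 0.5  0.2 -3.2] w 13.0 q6 2.14
shift now [-462.3  103.3   -9.1] turn -2.7 | shift if turned first [-466.8   81.1    0.7]
```

View pics/sc2.png

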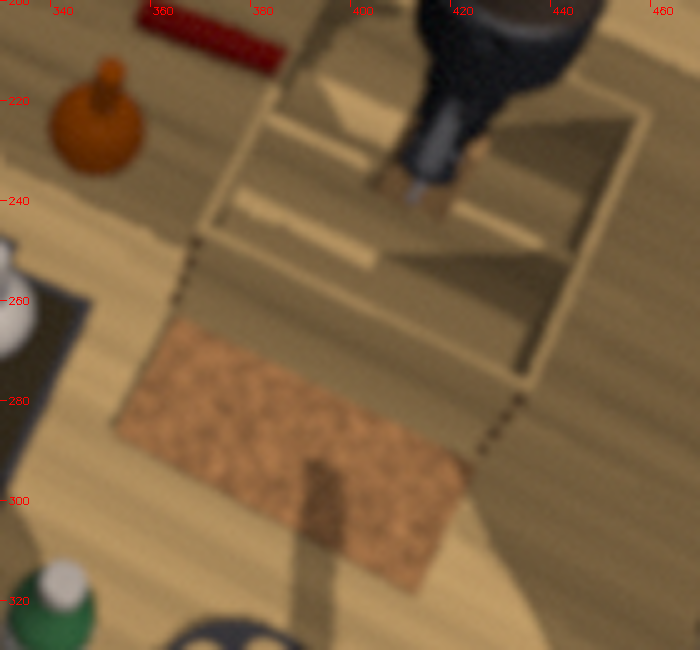

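View pics/sd2.png

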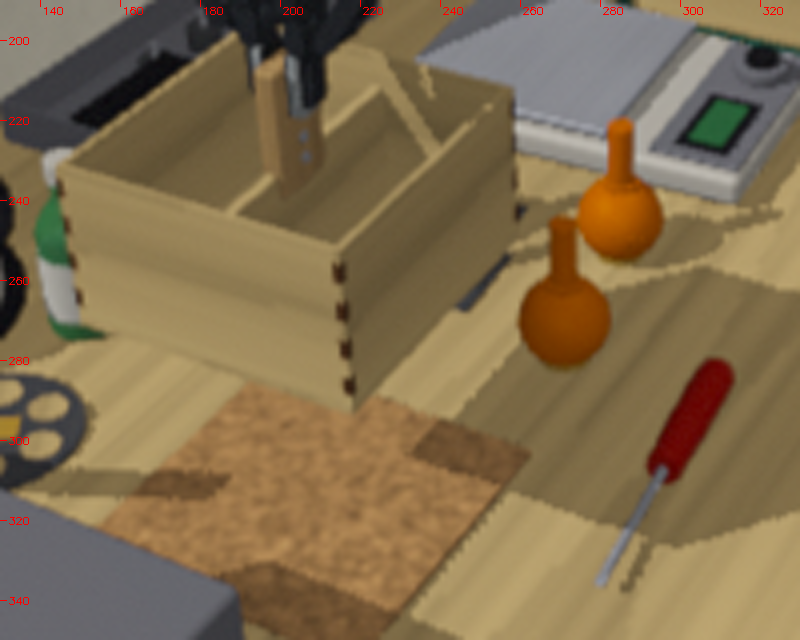

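```bash
python3 -m crank '[[[-6,1,0,-2.7,255],[-14,2,0,0,255],[-22,4,0,0,255],[-28,5,0,0,255],[-30,5,0,0,255],[-30,5,0,0,255],[-30,5,0,0,255],[-30,5,0,0,255],[-30,5,0,0,255],[-30,5,0,0,255],[-30,5,0,0,255],[-30,5,0,0,255]]]'; python3 -c "
from h import *
go(.6135,-.1215,.25,93.8)"
```

```text
clock: 38.28
eef_pos: [0.572, 0.0095, 0.2608]
tool_rot: [0.687, 0.726, -0.001, -0.009]
ft_force: [0.5, 0.3, -2.4]
grip_width: 0.0129
t38.27 pos [572.    9.5 260.8] yaw 93.13 tilt [-0.015   0.0116] F [ 0.5  0.3 -2.4] w 12.9 q6 1.53
shift now [-133.2   34.4    8.7] turn -0.7 | shift if turned first [-133.5   32.7   10.8]
```

```bash
python3 -m crank '[[[-26,7,2,-0.7,255],[-26,7,3,0,255],[-22,6,3,0,255],[-16,3,3,0,255],[-8,2,0,0,255],[-3,1,0,0,255],[0,0,0,0,255],[0,0,0,0,255]]]' | sed -n 2,4p; python3 -c "
from h import *
go(.6135,-.1215,.1515,93.8)"
```

```text
eef_pos: [0.6016, -0.1014, 0.2475]
tool_rot: [0.687, 0.727, -0.002, -0.01]
ft_force: [-0.0, -0.2, -2.5]
t39.27 pos [ 601.6 -101.4  247.5] yaw 93.22 tilt [-0.0168  0.0114] F [-0.  -0.2 -2.5] w 13.3 q6 1.34
shift now [-21.9  12.3  95.6] turn -0.6 | shift if turned first [-20.8  10.6  96. ]
```

```bash
python3 -m crank '[[[-6,3,6,-0.6,255],[-6,4,12,0,255],[-5,3,16,0,255],[-2,1,16,0,255],[0,0,14,0,255],[0,0,8,0,255],[0,0,4,0,255],[0,0,0,0,255]]]' | sed -n 2,4p; python3 -c "
from h import *
go(.6135,-.1215,.1515,93.8)"
```

```text
eef_pos: [0.6125, -0.1189, 0.1635]
tool_rot: [0.682, 0.731, -0.003, -0.012]
ft_force: [0.3, 0.2, -2.5]
t40.27 pos [ 612.5 -118.9  163.5] yaw 93.97 tilt [-0.0206  0.0122] F [ 0.3  0.2 -2.5] w 13.2 q6 1.31
shift now [-2.9  1.1 11.9] turn 0.2 | shift if turned first [-2.7  0.9 12. ]
```

```bash
python3 -m crank '[[[-1,0.5,3,0,255],[-1,0.5,2,0,255],[-0.7,0,2,0,255],[0,0,1.5,0,255],[0,0,1,0,255],[0,0,0,0,255]]]' | sed -n 2,4p; python3 -c "
from h import *
go(.6135,-.1215,.1515,93.8)
c=cam('wrist','w7'); cv2.imwrite('pics/w7.png',c['img'])"
```

```text
eef_pos: [0.6147, -0.1216, 0.1553]
tool_rot: [0.682, 0.731, -0.002, -0.01]
ft_force: [-0.8, 0.9, -3.7]
t41.02 pos [ 614.7 -121.6  155.3] yaw 93.98 tilt [-0.0168  0.0115] F [-0.8  0.9 -3.7] w 13.2 q6 1.30
shift now [ 0.2 -1.1  3.8] turn 0.2 | shift if turned first [ 0.2 -1.2  3.8]
```

View pics/w7.png

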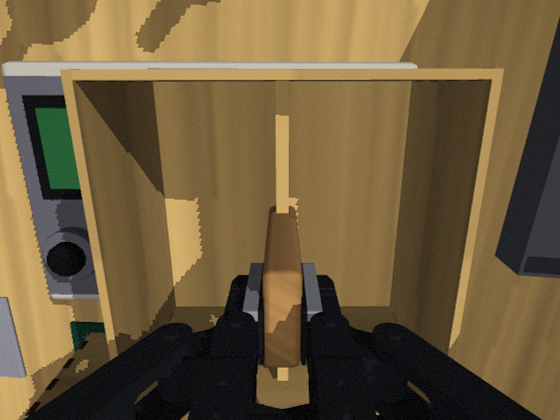

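```bash
python3 -m crank '[[[0,-0.5,1,0,255],[0,-0.5,1,0,255],[0,0,1,0,255],[0,0,1,0,255],[0,0,0,0,255]]]' | sed -n 2,4p; python3 -c "
from h import *
go(.6135,-.1215,.1515,93.8)"
```

```text
eef_pos: [0.6137, -0.1219, 0.1522]
tool_rot: [0.682, 0.731, -0.001, -0.009]
ft_force: [0.4, 1.5, -2.9]
t41.70 pos [ 613.7 -121.9  152.2] yaw 93.98 tilt [-0.0155  0.0112] F [ 0.4  1.5 -2.9] w 13.0 q6 1.30
shift now [ 0.4 -0.2  0.7] turn 0.2 | shift if turned first [ 0.4 -0.2  0.7]
```

```bash
python3 -m crank '[[[0,0,0.8,0,255],[0,0,0.8,0,255],[0,0,0.8,0,255]]]' | sed -n 2,4p; python3 -c "
from h import *
st()"
```

```text
eef_pos: [0.6137, -0.1224, 0.1516]
tool_rot: [0.682, 0.731, -0.001, -0.009]
ft_force: [-3.4, -1.6, 4.9]
t42.08 pos [ 613.7 -122.4  151.6] yaw 93.97 tilt [-0.014   0.0103] F [-3.4 -1.6  4.9] w 13.5 q6 1.30
```

Contact made. Releasing and checking centring.

```bash
python3 -m crank '[[[0,0,0,0,230],[0,0,0,0,190],[0,0,0,0,120],[0,0,0,0,120],[0,0,-5,0,120],[0,0,-15,0,120],[0,0,-25,0,120],[0,0,-30,0,120],[0,0,-30,0,120],[0,0,-20,0,120],[0,0,-8,0,120],[0,0,0,0,120]]]' | sed -n 2,4p; python3 - <<'E'
from h import *
st(); c=cam("wrist","w8"); cv2.imwrite("pics/w8.png",c["img"])
P=cloud(c); z=P[...,2];V,U=np.mgrid[0:420,0:560]
m=((abs(z-.182)<.004)&(V<260)&(U>240)&(U<330))
q=P[m]; print(q.mean(0), cv2.minAreaRect((q[:,:2]*1000).astype(np.float32)))
E
```

```text
eef_pos: [0.6173, -0.1235, 0.2948]
tool_rot: [0.682, 0.731, 0.001, -0.005]
ft_force: [0.1, -0.1, -0.3]
t43.58 pos [ 617.3 -123.5  294.8] yaw 93.99 tilt [-0.0056  0.0092] F [ 0.1 -0.1 -0.3] w 45.6 q6 1.30
[ 0.61394225 -0.12068474  0.18231555] ((613.7586059570312, -121.63890075683594), (13.6580228805542, 39.162567138671875), 4.216066837310791)
```

View pics/w8.png

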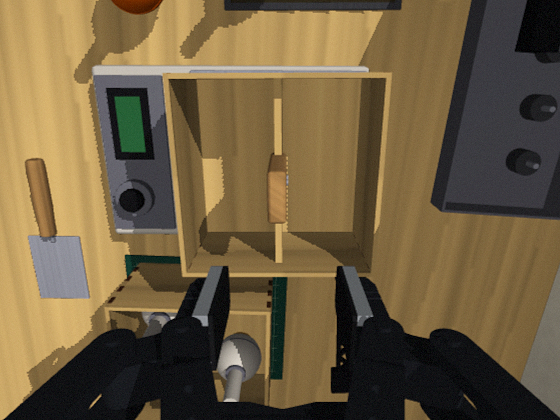

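```bash
python3 - <<'E'
from h import *
c=load("w3"); P=cloud(c); z=P[...,2];V,U=np.mgrid[0:420,0:560]
m=((abs(z-.145)<.004)&(V<230)&(U>265)&(U<295))
q=P[m]; print(q.mean(0), cv2.minAreaRect((q[:,:2]*1000).astype(np.float32)))
s=load("sc2"); 
# cork from side view
d=load("sd2"); P=cloud(d); hsv=cv2.cvtColor(d["img"],cv2.COLOR_BGR2HSV)
c2=load("sc2"); print(hsv[300,210],cv2.cvtColor(c2["img"],cv2.COLOR_BGR2HSV)[285,390])
for nm,k in (("side",d),("scene",c2)):
    P=cloud(k);h=cv2.cvtColor(k["img"],cv2.COLOR_BGR2HSV)
    m=(abs(P[...,2]-.006)<.004)&(h[...,0]<14)&(h[...,1]>80)&(P[...,0]>.35)&(P[...,0]<.65)&(P[...,1]>.2)&(P[...,1]<.5)
    m=cv2.morphologyEx(m.astype(np.uint8),cv2.MORPH_OPEN,np.ones((3,3)))
    q=P[m>0]; print(nm,len(q),cv2.minAreaRect((q[:,:2]*1000).astype(np.float32)),q.min(0),q.max(0))
go(.5319,-.3595,.29,92.2)
E
```

```text
[ 0.53272738 -0.35786851  0.14518923] ((532.5977783203125, -358.92291259765625), (13.895206451416016, 39.54902267456055), 2.5341289043426514)
[ 16 136 159] [ 14 146 148]Traceback (most recent call last):
  File "<stdin>", line 13, in <module>
    return umr_minimum(a, axis, None, out, keepdims, initial, where)
ValueError: zero-size array to reduction operation minimum which has no identity
```

```bash
python3 - <<'E'
from h import *
go(.5325,-.359,.25,92.4)
c=cam("scene","sc3"); crop(c,330,200,470,330,5,"sc3"); crop(c,270,190,420,320,5,"sc3b"); c=cam("side","sd3"); crop(c,130,190,330,350,4,"sd3")
E
```

```text
t43.62 pos [ 617.1 -123.5  294.3] yaw 93.99 tilt [-0.0065  0.0093] F [ 0.2  0.2 -0.2] w 45.4 q6 1.30
shift now [-229.5 -100.6   42.6] turn 1.6 | shift if turned first [-231.8  -94.4   44.3]
```

View pics/sc3.png

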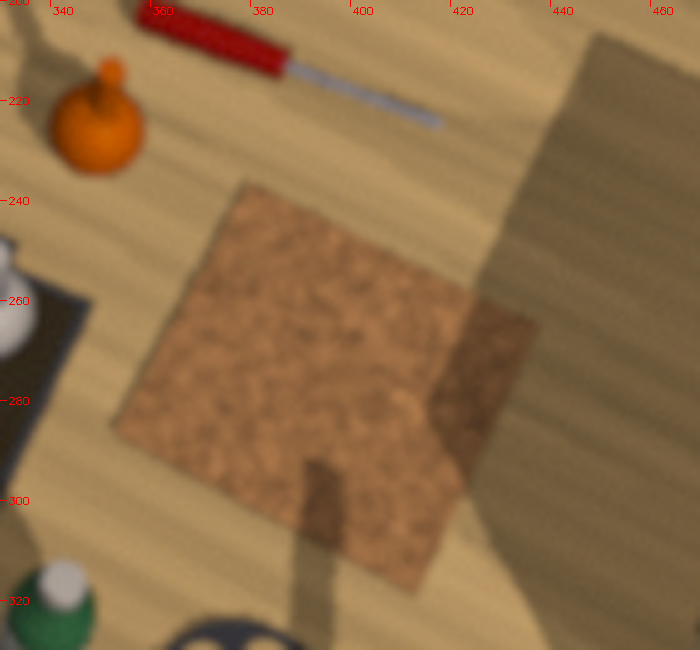

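View pics/sd3.png

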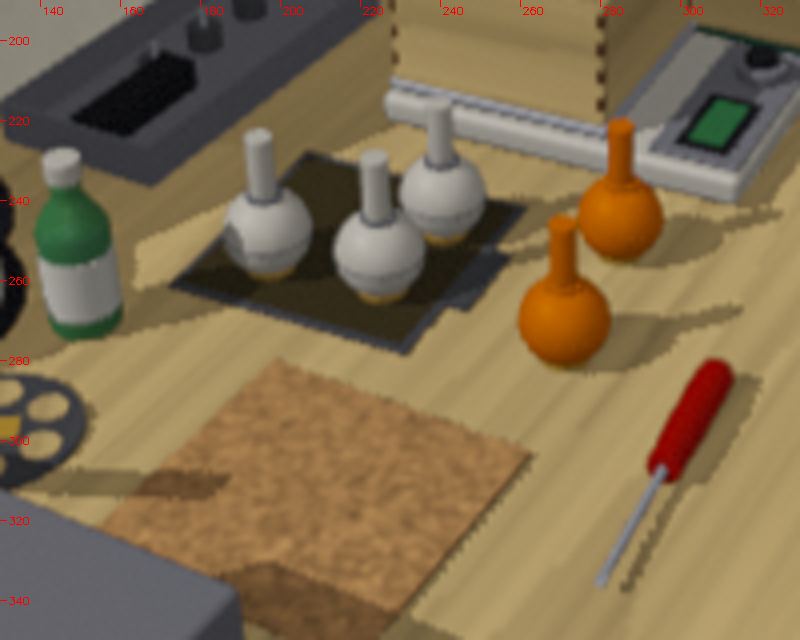

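```bash
python3 - <<'E'
from h import *
c=load("sc3"); Q=np.array([onz(c,*p,.006) for p in [(379,236.4),(438.2,265),(412.6,319),(352,285.6)]]);e=Q[[1,2,3,0]]-Q
print(Q.round(4),"cork",Q.mean(0),np.linalg.norm(e,axis=1).round(4),np.degrees(np.arctan2(e[:,1],e[:,0])).round(1))
d=load("sd3"); print(np.array([onz(d,*p,.006) for p in [(199.5,279.5),(263.2,303.8),(228.7,343.8)]]).round(4))
for k,w in ((c,"scene"),(d,"side")):
    X=cloud(k); print(w, [X[int(r),int(u)].round(4) for u,r in ([(395,280)] if w=="scene" else [(215,310)])])
# bias check: pan quad known (.6135,-.1215)
E
python3 -m crank '[[[-6,-2,0,1.6,120],[-16,-6,5,0,120],[-28,-11,5,0,120],[-35,-14,5,0,120],[-35,-15,5,0,120],[-30,-13,5,0,120],[-22,-10,5,0,120],[-14,-6,5,0,120],[-6,-3,0,0,120],[0,0,0,0,120]]]' | sed -n 2,4p; python3 -c "
from h import *
go(.5325,-.359,.1175,92.4)"
```

```text
[[0.415  0.2493 0.006 ]
 [0.4119 0.4405 0.006 ]
 [0.6032 0.4394 0.006 ]
 [0.6015 0.2495 0.006 ]] cork [0.50789367 0.34466204 0.006     ] [0.1912 0.1913 0.1899 0.1864] [  90.9   -0.3  -90.5 -179.9]
[[0.5986 0.2526 0.006 ]
 [0.4085 0.2564 0.006 ]
 [0.4106 0.4042 0.006 ]]
scene [array([0.5221, 0.3497, 0.0075])]
side [array([0.496 , 0.3319, 0.0096])]
eef_pos: [0.5349, -0.3301, 0.2472]
tool_rot: [0.695, 0.719, -0.003, -0.012]
ft_force: [0.5, 0.2, -0.1]
t44.98 pos [ 534.9 -330.1  247.2] yaw 92.00 tilt [-0.0216  0.0133] F [ 0.5  0.2 -0.1] w 45.5 q6 0.98
shift now [-30.6  -0.7 129.3] turn -0.4 | shift if turned first [-28.8  -3.7 129.7]
```

```bash
python3 -m crank '[[[-8,-1,10,-0.4,120],[-10,-1,20,0,120],[-8,-1,20,0,120],[-3,0,20,0,120],[0,0,15,0,120],[0,0,10,0,120],[0,0,5,0,120],[0,0,2,0,120],[0,0,0,0,120]]]' | sed -n 2,4p; python3 -c "
from h import *
go(.5325,-.359,.1160,92.4)"
```

```text
eef_pos: [0.5348, -0.3556, 0.1412]
tool_rot: [0.688, 0.725, -0.002, -0.01]
ft_force: [-0.3, 0.7, -0.1]
t46.10 pos [ 534.8 -355.6  141.2] yaw 92.99 tilt [-0.0181  0.0114] F [-0.3  0.7 -0.1] w 45.2 q6 0.93
shift now [-3.6 -2.  25.2] turn 0.6 | shift if turned first [-3.3 -2.4 25.2]
```

```bash
python3 -m crank '[[[-2,-1,8,0.6,120],[-1,-1,8,0,120],[0,0,4,0,120],[0,0,2.5,0,120],[0,0,0,0,120]]]' | sed -n 2,4p; python3 -c "
from h import *
go(.5325,-.359,.1160,92.4)"
```

```text
eef_pos: [0.5327, -0.3591, 0.118]
tool_rot: [0.693, 0.721, -0.002, -0.01]
ft_force: [-0.5, -0.2, -0.6]
t46.73 pos [ 532.7 -359.1  118. ] yaw 92.33 tilt [-0.0168  0.0104] F [-0.5 -0.2 -0.6] w 45.2 q6 0.94
shift now [ 0.1 -0.1  2. ] turn -0.1 | shift if turned first [ 0.1 -0.2  2. ]
```

```bash
python3 -m crank '[[[0,0,1,0,160],[0,0,1,0,220],[0,0,0,0,255],[0,0,0,0,255],[0,0,0,0,255],[0,0,0,0,255]]]' | sed -n 2,5p; python3 -c "
from h import *
st()"; python3 -m crank '[[[0,0,-3,0,255],[0,0,-8,0,255],[0,0,-15,0,255],[0,0,-22,0,255],[0,0,-25,0,255],[0,0,-25,0,255],[0,0,-20,0,255],[0,0,-15,0,255],[0,0,-8,0,255],[0,0,-3,0,255],[0,0,0,0,255]]]' | sed -n 2,5p;  python3 -c "
from h import *
go(.39,-.12,.27,92.3); go(.508,.345,.27,90.3)"
```

```text
eef_pos: [0.5324, -0.3593, 0.1166]
tool_rot: [0.693, 0.721, -0.002, -0.009]
ft_force: [-1.8, 0.6, -0.2]
grip_width: 0.0132
t47.48 pos [ 532.4 -359.3  116.6] yaw 92.31 tilt [-0.0168  0.0099] F [-1.8  0.6 -0.2] w 13.2 q6 0.94
eef_pos: [0.5346, -0.3598, 0.268]
tool_rot: [0.692, 0.722, -0.002, -0.011]
ft_force: [0.5, 0.4, -5.2]
grip_width: 0.0132
t48.85 pos [ 534.6 -359.8  268. ] yaw 92.37 tilt [-0.0187  0.0115] F [ 0.5  0.4 -5.2] w 13.2 q6 0.94
shift now [ 245.5 -134.5    3.5] turn 0.1 | shift if turned first [ 245.4 -134.9   -2. ]
t48.85 pos [ 534.6 -359.8  268. ] yaw 92.37 tilt [-0.0187  0.0115] F [ 0.5  0.4 -5.2] w 13.2 q6 0.94
shift now [705.2   2.7   6.6] turn 2.1 | shift if turned first [704.9 -22.9  -2. ]
```

```bash
python3 -m crank '[[[3,-6,0,0,255],[6,-14,0,0,255],[10,-22,0,0,255],[14,-26,0,0,255],[20,-24,0,0,255],[25,-16,0,0,255],[28,-8,0,0,255],[30,-4,0,0,255],[30,-2,0,0,255],[30,0,0,0,255],[30,0,0,0,255],[30,0,0,0,255]]]' | sed -n 2,5p;  python3 -c "
from h import *
go(.508,.345,.27,90.3)"
```

```text
eef_pos: [0.3879, -0.0991, 0.2675]
tool_rot: [0.694, 0.72, -0.004, -0.018]
ft_force: [1.3, -0.8, -5.3]
grip_width: 0.0129
t50.35 pos [387.9 -99.1 267.5] yaw 92.03 tilt [-0.0309  0.019 ] F [ 1.3 -0.8 -5.3] w 12.9 q6 1.28
shift now [439.5 135.9   2.3] turn 1.7 | shift if turned first [443.5 122.4  -2.5]
```

```bash
python3 -m crank '[[[30,3,0,0.5,255],[30,5,0,0.5,255],[30,7,0,0.5,255],[30,8,0,0.2,255],[30,9,0,0,255],[30,10,0,0,255],[30,10,0,0,255],[30,10,0,0,255],[28,10,0,0,255],[24,9,0,0,255],[18,6,0,0,255],[12,4,0,0,255]]]' | sed -n 2,5p;  python3 -c "
from h import *
go(.508,.345,.26,90.3)"
```

```text
eef_pos: [0.4661, 0.2327, 0.2665]
tool_rot: [0.705, 0.709, -0.008, -0.018]
ft_force: [-0.1, -0.3, -4.9]
grip_width: 0.013
t51.85 pos [466.1 232.7 266.5] yaw 90.32 tilt [-0.0376  0.0141] F [-0.1 -0.3 -4.9] w 13.0 q6 2.01
shift now [112.   42.8   6.5] turn 0.0 | shift if turned first [112.1  42.5   6.5]
```

```bash
python3 -m crank '[[[6,2,0,0,255],[0,0,0,0,255],[0,0,0,0,255]]]' | sed -n 2,2p; python3 -c "
from h import *
st(); c=cam('wrist','w9'); cv2.imwrite('pics/w9.png',c['img'])"
```

```text
eef_pos: [0.4677, 0.2381, 0.2661]
t52.23 pos [467.7 238.1 266.1] yaw 90.29 tilt [-0.0387  0.0124] F [-0.   0.3 -4. ] w 13.1 q6 2.02
```

View pics/w9.png

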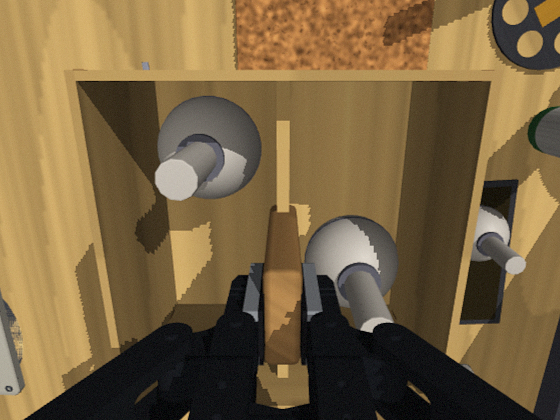

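```bash
python3 - <<'E'
from h import *
c=load("w9"); crop(c,220,0,450,75,3,"w9c")
for p in [(235.5,30),(236.5,60),(433,30),(431,60)]: print(p,onz(c,*p,.006).round(4))
c=load("w6"); crop(c,130,40,470,80,2,"w6c")
for p in [(150,51),(447,56),(300,53)]: print(p,onz(c,*p,.006).round(4))
E
```

```text
(235.5, 30) [0.4119 0.3678 0.006 ]
(236.5, 60) [0.412  0.3401 0.006 ]
(433, 30) [0.6044 0.3681 0.006 ]
(431, 60) [0.6059 0.3409 0.006 ]
(150, 51) [0.4134 0.4407 0.006 ]
(447, 56) [0.6016 0.4413 0.006 ]
(300, 53) [0.5087 0.4413 0.006 ]
```

View pics/w9c.png

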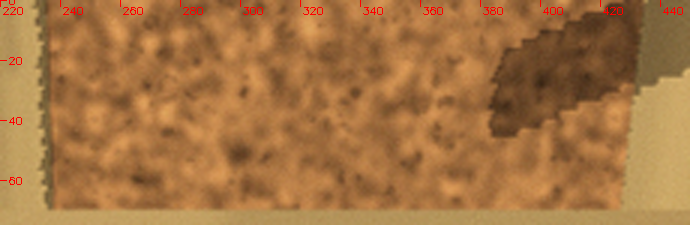

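View pics/w6c.png

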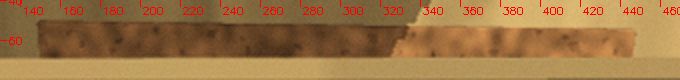

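```bash
python3 -m crank '[[[6,2,0,0,255],[12,5,0,0,255],[18,7,0,0,255],[20,8,0,0,255],[18,7,0,0,255],[12,4,0,0,255],[7,2,0,0,255],[3,1,0,0,255],[0,0,0,0,255]]]' | sed -n 2,2p;  python3 -c "
from h import *
go(.508,.346,.1196,90.2)"
```

```text
eef_pos: [0.5057, 0.3397, 0.2657]
t53.40 pos [505.7 339.7 265.7] yaw 90.21 tilt [-0.0381  0.013 ] F [-0.1 -0.5 -4.8] w 13.0 q6 2.14
shift now [  4.4   7.9 146. ] turn 0.0 | shift if turned first [  6.3   2.3 146.1]
```

```bash
python3 -m crank '[[[1,1,20,0,255],[1,1,20,0,255],[1,1,15,0,255],[0,1,15,0,255],[0,0,10,0,255],[0,0,8,0,255],[0,0,4,0,255],[0,0,0,0,255]]]' | sed -n 2,2p;  python3 -c "
from h import *
go(.508,.346,.1196,90.2)"
```

```text
eef_pos: [0.507, 0.3422, 0.1723]
t54.40 pos [507.  342.2 172.3] yaw 90.06 tilt [-0.035   0.0141] F [ 0.5  0.4 -4.7] w 13.3 q6 2.15
shift now [ 3.1  2.8 52.7] turn -0.1 | shift if turned first [ 3.8  1.  52.7]
```

```bash
python3 -m crank '[[[0,0,-5,0,255],[0,0,-15,0,255],[0,0,-20,0,255],[0,0,-15,0,255],[0,0,-5,0,255],[0,0,0,0,255],[0,0,20,0,255],[0,0,20,0,255],[0,0,10,0,255],[0,0,5,0,255],[0,0,0,0,255],[0,0,0,0,255]]]' | sed -n 2,2p; python3 -m crank '[[[0,0,-5,0,255],[0,0,-15,0,255],[0,0,-20,0,255],[0,0,-15,0,255],[0,0,-5,0,255],[0,0,0,0,255],[0,0,20,0,255],[0,0,20,0,255],[0,0,10,0,255],[0,0,5,0,255],[0,0,0,0,255],[0,0,0,0,255]]]' | sed -n 2,2p; python3 -c "
from h import *
go(.508,.346,.1196,90.2)"
```

```text
eef_pos: [0.5094, 0.3435, 0.1847]
eef_pos: [0.5114, 0.3444, 0.1968]
t57.40 pos [511.4 344.4 196.8] yaw 90.07 tilt [-0.0205  0.0235] F [-0.3  1.  -4.6] w 13.2 q6 2.15
shift now [-0.2 -1.9 77.2] turn -0.1 | shift if turned first [ 1.6 -3.4 77.2]
```

Tilt is now close to that at the pick. Lowering.

```bash
python3 -m crank '[[[0,-1,20,0,255],[0,-1,16,0,255],[0,-1,12,0,255],[0,0,8,0,255],[0,0,5,0,255],[0,0,3,0,255],[0,0,0,0,255]]]' | sed -n 2,2p;  python3 -c "
from h import *
go(.508,.346,.1196,90.2)"
```

```text
eef_pos: [0.51, 0.3478, 0.1353]
t58.27 pos [510.  347.8 135.3] yaw 90.07 tilt [-0.0128  0.0285] F [-0.1 -0.1 -4. ] w 12.8 q6 2.15
shift now [-2.2 -1.8 15.7] turn -0.1 | shift if turned first [-1.7 -2.  15.7]
```

```bash
python3 -m crank '[[[-1,-1,4,0,255],[-1,-1,4,0,255],[-0.5,0,3,0,255],[0,0,1.5,0,255],[0,0,1,0,255],[0,0,0,0,255]]]' | sed -n 2,2p;  python3 -c "
from h import *
go(.508,.346,.1196,90.2)"
```

```text
eef_pos: [0.5081, 0.3457, 0.1216]
t59.02 pos [508.1 345.7 121.6] yaw 90.06 tilt [-0.0117  0.0292] F [ 0.1 -0.4 -4.6] w 12.8 q6 2.15
shift now [ 0.3 -0.1  2. ] turn -0.1 | shift if turned first [ 0.3 -0.1  2. ]
```

```bash
python3 -m crank '[[[0,0,0.8,0,255],[0,0,0.8,0,255],[0,0,0.8,0,255]]]' | sed -n 2,4p;  python3 -c "
from h import *
st()"; python3 -m crank '[[[0,0,0.8,0,255]]]' | sed -n 2,4p;
```

```text
eef_pos: [0.5082, 0.3464, 0.1204]
tool_rot: [0.707, 0.707, 0.007, -0.015]
ft_force: [-2.1, -0.3, -0.1]
t59.40 pos [508.2 346.4 120.4] yaw 90.07 tilt [-0.0106  0.0306] F [-2.1 -0.3 -0.1] w 13.2 q6 2.15
eef_pos: [0.5082, 0.3465, 0.1203]
tool_rot: [0.707, 0.707, 0.007, -0.014]
ft_force: [-2.3, -0.1, 1.8]
```

```bash
python3 -m crank '[[[0,0,1,0,255],[0,0,1,0,255]]]' | sed -n 2,4p; python3 -m crank '[[[0,0,0,0,230],[0,0,0,0,190],[0,0,0,0,120],[0,0,0,0,120],[0,0,-5,0,120],[0,0,-15,0,120],[0,0,-25,0,120],[0,0,-30,0,120],[0,0,-30,0,120],[0,0,-20,0,120],[0,0,-8,0,120],[0,0,0,0,120]]]' | sed -n 2,4p; python3 - <<'E'
from h import *
st(); c=cam("wrist","w10"); cv2.imwrite("pics/w10.png",c["img"])
P=cloud(c); z=P[...,2];V,U=np.mgrid[0:420,0:560]
m=((abs(z-.148)<.004)&(V<260)&(U>265)&(U<300))
q=P[m]; print(q.mean(0), cv2.minAreaRect((q[:,:2]*1000).astype(np.float32)))
E
```

```text
eef_pos: [0.5081, 0.3472, 0.1198]
tool_rot: [0.706, 0.708, 0.008, -0.015]
ft_force: [-3.4, 1.1, 3.6]
eef_pos: [0.5118, 0.3432, 0.2638]
tool_rot: [0.706, 0.707, 0.013, -0.013]
ft_force: [-0.0, -0.2, -0.2]
t61.27 pos [511.8 343.2 263.8] yaw 90.08 tilt [0.0002 0.0376] F [-0.  -0.2 -0.2] w 45.1 q6 2.14
[0.50918841 0.34930945 0.14826479] ((508.94549560546875, 348.5601806640625), (13.801438331604004, 39.746337890625), 0.30318620800971985)
```

View pics/w10.png

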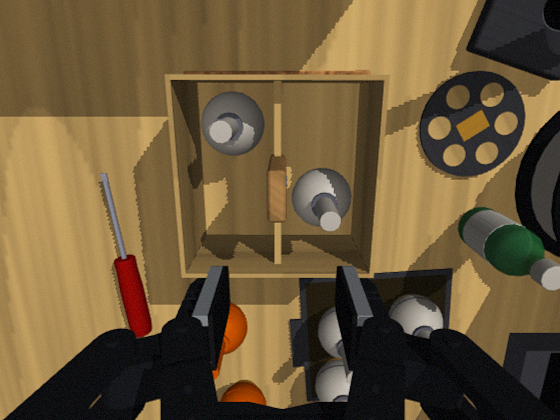

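```bash
python3 -m crank '[[[-10,0,0,0,255],[-25,-3,0,0,255],[-40,-6,0,0,255],[-45,-6,0,0,255],[-45,-6,0,0,255],[-45,-6,0,0,255],[-45,-6,0,0,255],[-45,-6,0,0,255],[-45,-6,0,0,255],[-45,-6,0,0,255],[-35,-4,0,0,255],[-20,0,0,0,255]]]' | sed -n 2,2p;  python3 -c "
from h import *
go(.457,-.177,.07,90)"
```

```text
eef_pos: [0.4454, -0.1206, 0.2355]
t62.83 pos [ 445.4 -120.6  235.5] yaw 90.06 tilt [-0.0235  0.0298] F [ 0.   0.1 -0.5] w 0.1 q6 1.29
shift now [-61.3  15.4 163.5] turn 0.1 | shift if turned first [-56.4  11.6 165.5]
```

```bash
python3 -m crank '[[[-12,4,10,0,255],[-18,5,25,0,255],[-12,3,30,0,255],[-5,1,25,0,255],[0,0,20,0,255],[0,0,10,0,255],[0,0,4,0,255],[0,0,0,0,255]]]' | sed -n 2,2p;  python3 -c "
from h import *
go(.457,-.177,.057,90); c=cam('wrist','w11'); cv2.imwrite('pics/w11.png',c['img'])"
```

```text
eef_pos: [0.4515, -0.1647, 0.0991]
t63.83 pos [ 451.5 -164.7   99.1] yaw 89.99 tilt [-0.032   0.0338] F [-0.1 -0.4 -0.3] w -0.3 q6 1.21
shift now [-13.7   6.8  41.5] turn -0.0 | shift if turned first [-12.3   5.5  42.1]
```

View pics/w11.png

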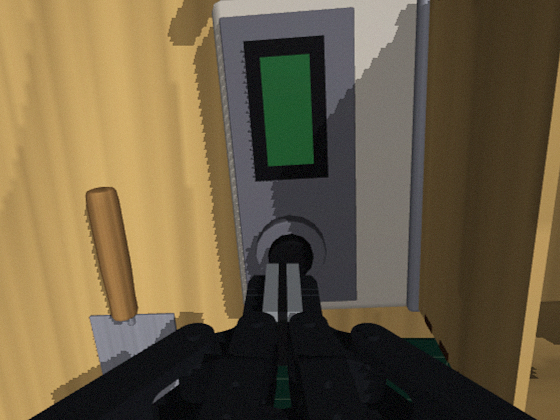

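```bash
python3 -m crank '[[[-5,3,6,0,255],[-5,2,10,0,255],[-2,1,10,0,255],[0,0,6,0,255],[0,0,3,0,255],[0,0,0,0,255]]]' | sed -n 2,2p;  python3 -c "
from h import *
go(.457,-.177,.053,90)"
```

```text
eef_pos: [0.4581, -0.1769, 0.0625]
t64.62 pos [ 458.1 -176.9   62.5] yaw 89.99 tilt [-0.0289  0.0326] F [ 0.3 -0.8  0.8] w -0.5 q6 1.19
shift now [-0.4 -0.8  9.5] turn -0.0 | shift if turned first [-0.1 -1.1  9.5]
```

```bash
python3 -m crank '[[[0,-1,3,0,255],[0,0,3,0,255],[0,0,2,0,255],[0,0,1,0,255],[0,0,1,0,255]]]' | sed -n 2,4p; python3 -m crank '[[[0,0,1.5,0,255],[0,0,1.5,0,255]]]' | sed -n 2,4p;python3 -m crank '[[[0,0,1.5,0,255],[0,0,1.5,0,255]]]' | sed -n 2,4p
```

```text
eef_pos: [0.4573, -0.1766, 0.0526]
tool_rot: [0.707, 0.707, 0.002, -0.021]
ft_force: [0.2, 1.1, -0.4]
eef_pos: [0.4573, -0.1766, 0.0498]
tool_rot: [0.707, 0.707, 0.002, -0.021]
ft_force: [-0.3, -0.6, 2.7]
eef_pos: [0.4574, -0.1766, 0.0472]
tool_rot: [0.707, 0.707, 0.002, -0.02]
ft_force: [-1.7, 0.9, 6.3]
```

```bash
python3 -m crank '[[[0,0,1.5,0,255],[0,0,1,0,255]]]' | sed -n 2,4p; python3 -c "
from h import *
c=cam('side'); crop(c,260,150,360,250,6,'sd4')"
```

```text
eef_pos: [0.4574, -0.1766, 0.047]
tool_rot: [0.707, 0.707, 0.002, -0.02]
ft_force: [-2.4, 1.1, 11.3]
```

View pics/sd4.png

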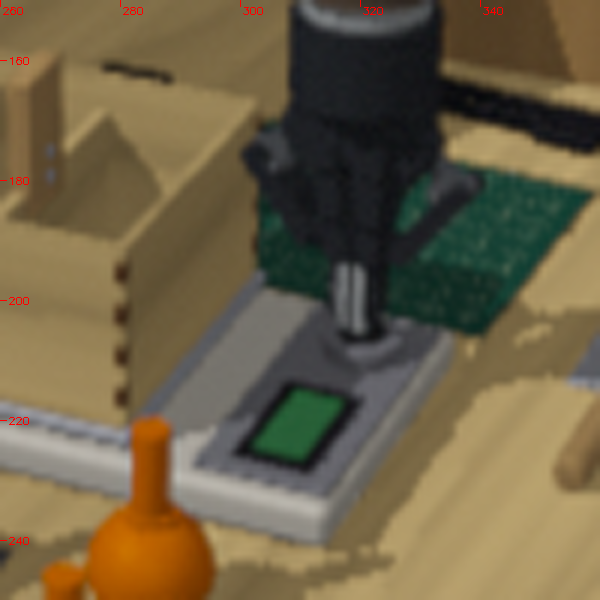

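```bash
python3 -m crank '[[[0,0,-5,0,255],[0,0,-15,0,255],[0,0,-30,0,255],[0,0,-40,0,255],[0,0,-45,0,255],[0,0,-40,0,160],[0,0,-25,0,160],[0,0,-10,0,160],[0,0,0,0,160]]]' | sed -n 2,3p; python3 -c "
from h import *
go(.62,.14,.27,90)"
```

```text
eef_pos: [0.4631, -0.1833, 0.2662]
tool_rot: [0.707, 0.707, 0.002, -0.019]
t67.17 pos [ 463.1 -183.3  266.2] yaw 90.01 tilt [-0.0238  0.0305] F [ 0.2 -0.3 -0.1] w 31.7 q6 1.18
shift now [323.3 157.1   2.3] turn 0.0 | shift if turned first [323.3 156.9  -3.8]
```

```bash
python3 -m crank '[[[10,5,0,0,160],[25,12,0,0,160],[40,19,0,0,160],[45,22,0,0,160],[45,22,0,0,160],[45,22,0,0,160],[40,20,0,0,160],[30,15,0,0,160],[18,9,0,0,160],[8,4,0,0,160],[0,0,0,0,160]]]' | sed -n 2,3p; python3 -c "
from h import *
go(.62,.14,.27,90);c=cam('wrist','w12'); cv2.imwrite('pics/w12.png',c['img'])"
```

```text
eef_pos: [0.6111, 0.1397, 0.2526]
tool_rot: [0.706, 0.708, -0.008, -0.031]
t68.55 pos [611.1 139.7 252.6] yaw 90.08 tilt [-0.0547  0.0316] F [-0.3 -0.1 -0.7] w 31.9 q6 1.77
shift now [  0.9   8.  -17.8] turn 0.1 | shift if turned first [  0.3   8.9 -17.4]
```

View pics/w12.png

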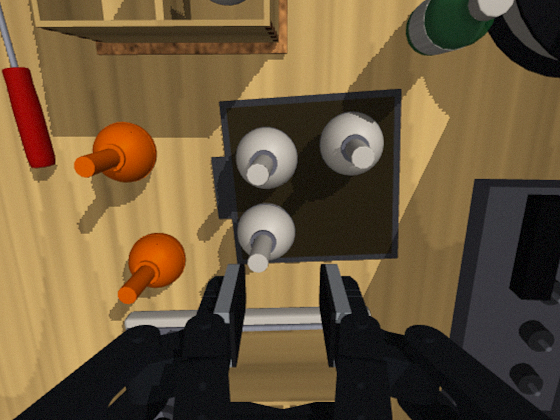

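```bash
cat >> h.py <<'E'
def stems(c,zt=.108,box=(.45,.8,-.05,.3),tol=.004):
    P=cloud(c); z=P[...,2]; h=cv2.cvtColor(c["img"],cv2.COLOR_BGR2HSV)
    m=(abs(z-zt)<tol)&(h[...,1]<70)&(P[...,0]>box[0])&(P[...,0]<box[1])&(P[...,1]>box[2])&(P[...,1]<box[3])
    n,l,s,ce=cv2.connectedComponentsWithStats(m.astype(np.uint8))
    for i in range(1,n):
        if s[i,4]>60:
            q=P[l==i]; r=cv2.minEnclosingCircle((q[:,:2]*1000).astype(np.float32)); print("stem px",ce[i].round(1),"n",s[i,4],"mean",q.mean(0).round(4),"circ",np.round(r[0],1),round(r[1],1))
E
python3 - <<'E'
from h import *
stems(load("w12"))
s=load("sc3"); 
c=cam("scene","sc5"); crop(c,260,200,360,310,6,"sc5"); stems(c)
E
```

```text
stem px [362.5 156.8] n 435 mean [0.6661 0.1693 0.1086] circ [666.4 168.9] 9.0
stem px [258.1 173.9] n 397 mean [0.5852 0.1546 0.1086] circ [585. 154.] 9.0
stem px [257.8 261.9] n 335 mean [0.5839 0.0782 0.1084] circ [584.   77.3] 9.1
```

```bash
python3 -m crank '[[[0,0,20,0,160],[0,0,20,0,160],[0,0,10,0,160],[0,0,5,0,160],[0,0,0,0,160],[0,0,0,0,160],[0,0,-5,0,160],[0,0,-15,0,160],[0,0,-20,0,160],[0,0,-15,0,160],[0,0,-5,0,160],[0,0,0,0,160]]]' | sed -n 2,2p; python3 -m crank '[[[0,0,20,0,160],[0,0,20,0,160],[0,0,10,0,160],[0,0,5,0,160],[0,0,0,0,160],[0,0,0,0,160],[0,0,-5,0,160],[0,0,-15,0,160],[0,0,-20,0,160],[0,0,-15,0,160],[0,0,-5,0,160],[0,0,0,0,160]]]' | sed -n 2,2p; python3 -c "
from h import *
go(.584,.0775,.2,94)"
```

```text
eef_pos: [0.6126, 0.1345, 0.2657]
eef_pos: [0.614, 0.1346, 0.2743]
t71.65 pos [614.  134.6 274.3] yaw 89.69 tilt [-0.0383  0.0343] F [ 0.4 -0.9 -0.9] w 31.5 q6 1.77
shift now [-59.7 -26.9  73.4] turn -4.3 | shift if turned first [-54.8 -33.9  74.3]
```

```bash
python3 -m crank '[[[-6,-4,8,-2.2,160],[-14,-8,15,-2.1,160],[-16,-10,18,0,160],[-12,-8,18,0,160],[-5,-4,12,0,160],[-2,-1,6,0,160],[0,0,3,0,160],[0,0,0,0,160]]]' | sed -n 2,2p; python3 -c "
from h import *
go(.584,.0775,.15,94); c=cam('wrist','w13'); cv2.imwrite('pics/w13.png',c['img']); stems(c)"
```

```text
eef_pos: [0.5762, 0.0794, 0.1875]
t72.65 pos [576.2  79.4 187.5] yaw 94.19 tilt [-0.043   0.0341] F [ 0.4 -0.6 -0.1] w 31.9 q6 1.61
shift now [-3.9  9.2 37.1] turn 0.2 | shift if turned first [-2.5  7.7 37.5]
stem px [456.3  83.3] n 895 mean [0.6654 0.1688 0.1085] circ [665.9 168.8] 9.0
stem px [310.2  98.9] n 754 mean [0.5847 0.1542 0.1088] circ [584.6 154.1] 8.9
stem px [296.8 223.4] n 606 mean [0.5836 0.0779 0.1085] circ [583.8  77.3] 9.1
```

View pics/w13.png

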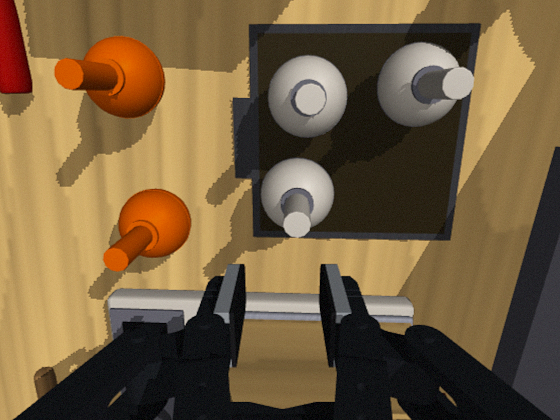

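```bash
python3 -m crank '[[[-1,3,8,0,160],[-1,3,12,0,160],[0,2,12,0,160],[0,0,8,0,160],[0,0,4,0,160],[0,0,0,0,160]]]' | sed -n 2,2p; python3 -c "
from h import *
go(.5837,.0775,.080,94)"
```

```text
eef_pos: [0.5834, 0.0801, 0.14]
t73.45 pos [583.4  80.1 140. ] yaw 94.24 tilt [-0.0428  0.0341] F [0.4 0.4 0.2] w 32.0 q6 1.61
shift now [-4.9  2.5 59.8] turn 0.2 | shift if turned first [-2.7  0.2 60. ]
```

```bash
python3 -m crank '[[[-3,1,8,0,160],[-2,1,14,0,160],[0,0,14,0,160],[0,0,10,0,160],[0,0,5,0,160],[0,0,2,0,160],[0,0,0,0,160]]]' | sed -n 2,2p; python3 -c "
from h import *
go(.5837,.0775,.080,94)"
```

```text
eef_pos: [0.5835, 0.0768, 0.0831]
t74.33 pos [583.5  76.8  83.1] yaw 94.23 tilt [-0.0426  0.0341] F [ 0.8 -0.7  0.1] w 31.9 q6 1.61
shift now [0.5 0.4 3.1] turn 0.2 | shift if turned first [0.7 0.2 3.1]
```

```bash
python3 -m crank '[[[0.5,0,1.5,0,160],[0,0,1.5,0,190],[0,0,0,0,220],[0,0,0,0,255],[0,0,0,0,255],[0,0,0,0,255]]]' | sed -n 2,5p; python3 -m crank '[[[0,0,-2,0,255],[0,0,-6,0,255],[0,0,-12,0,255],[0,0,-20,0,255],[0,0,-25,0,255],[0,0,-30,0,255],[0,0,-30,0,255],[0,0,-25,0,255],[0,0,-15,0,255],[0,0,-8,0,255],[0,0,-3,0,255],[0,0,0,0,255]]]' | sed -n 2,5p; python3 -c "
from h import *
go(.5744,-.1656,.26,94); c=cam('wrist','w14'); cv2.imwrite('pics/w14.png',c['img'])"
```

```text
eef_pos: [0.5842, 0.0776, 0.0811]
tool_rot: [0.68, 0.733, -0.001, -0.026]
ft_force: [0.7, 0.5, 0.2]
grip_width: 0.0159
eef_pos: [0.5916, 0.0711, 0.2698]
tool_rot: [0.68, 0.733, 0.001, -0.025]
ft_force: [0.4, -1.1, -0.7]
grip_width: 0.0161
t76.58 pos [591.6  71.1 269.8] yaw 94.24 tilt [-0.0346  0.0348] F [ 0.4 -1.1 -0.7] w 16.1 q6 1.60
shift now [-235.   -34.6    2.2] turn 0.2 | shift if turned first [-234.9  -33.7    9.8]
```

View pics/w14.png

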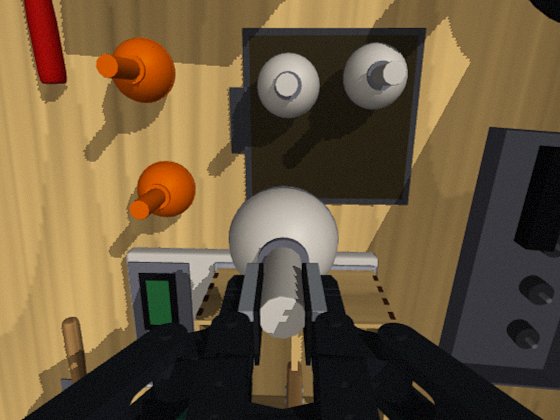

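```bash
python3 -m crank '[[[-6,-1,0,0,255],[-14,-2,0,0,255],[-24,-3,0,0,255],[-30,-4,0,0,255],[-32,-5,0,0,255],[-32,-5,0,0,255],[-28,-4,0,0,255],[-22,-3,0,0,255],[-14,-2,0,0,255],[-7,-1,0,0,255],[-3,0,0,0,255],[0,0,0,0,255]]]' | sed -n 2,2p; python3 -c "
from h import *
go(.576,-.167,.2,94); c=cam('wrist','w15'); cv2.imwrite('pics/w15.png',c['img'])"
```

```text
eef_pos: [0.5726, -0.156, 0.2574]
t78.12 pos [ 572.6 -156.   257.4] yaw 94.04 tilt [-0.0449  0.0341] F [-0.9 -0.4 -0.6] w 16.1 q6 1.22
shift now [-13.4   5.1  56.8] turn 0.0 | shift if turned first [-11.3   2.7  57.4]
```

View pics/w15.png

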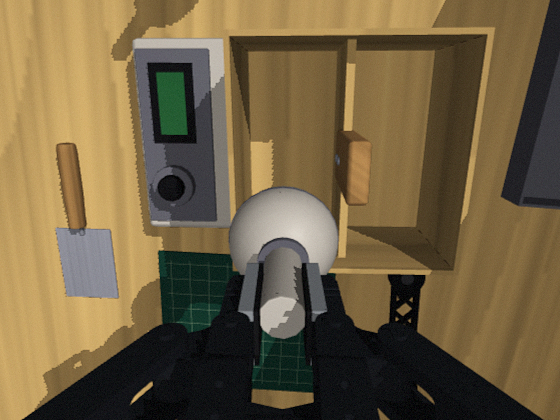

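```bash
python3 -m crank '[[[-5,2,5,0,255],[-5,2,8,0,255],[-3,1,4,0,255],[0,0,2,0,255],[0,0,0,0,255]]]' | sed -n 2,2p; python3 -c "
from h import *
go(.576,-.167,.13,94)"
```

```text
eef_pos: [0.5782, -0.1669, 0.2358]
t78.80 pos [ 578.2 -166.9  235.8] yaw 94.19 tilt [-0.0459  0.0346] F [ 0.8  0.  -0.5] w 16.2 q6 1.21
shift now [ -3.9   2.4 105.7] turn 0.2 | shift if turned first [ 1.000e-01 -2.200e+00  1.058e+02]
```

```bash
python3 -m crank '[[[0,-1,8,0,255],[0,0,14,0,255],[-1,1,18,0,255],[-1,1,18,0,255],[-1,1,14,0,255],[-1,0,10,0,255],[0,0,6,0,255],[0,0,3,0,255],[0,0,0,0,255]]]' | sed -n 2,4p; python3 -c "
from h import *
go(.576,-.167,.1221,94)"
```

```text
eef_pos: [0.5755, -0.1671, 0.1388]
tool_rot: [0.68, 0.733, -0.003, -0.029]
ft_force: [-0.0, 1.1, -1.7]
t79.92 pos [ 575.5 -167.1  138.8] yaw 94.21 tilt [-0.046   0.0347] F [-0.   1.1 -1.7] w 16.2 q6 1.20
shift now [-0.5  1.2 16.7] turn 0.2 | shift if turned first [ 0.1  0.5 16.7]
```

```bash
python3 -m crank '[[[0,0,4,0,255],[0,0,4,0,255],[0,0,3,0,255],[0,0,1.5,0,255],[0,0,0,0,255]]]' | sed -n 2,4p;  python3 -m crank '[[[0,0,0.8,0,255],[0,0,0.8,0,255]]]' | sed -n 2,4p
```

```text
eef_pos: [0.5757, -0.1669, 0.1267]
tool_rot: [0.68, 0.733, -0.002, -0.028]
ft_force: [-0.2, -0.7, -1.4]
eef_pos: [0.5757, -0.1668, 0.1252]
tool_rot: [0.68, 0.733, -0.002, -0.027]
ft_force: [0.5, -0.0, -1.1]
```

```bash
python3 -m crank '[[[0,0,0.8,0,255],[0,0,0.8,0,255]]]' | sed -n 2,4p;  python3 -m crank '[[[0,0,0.8,0,255],[0,0,0.8,0,255]]]' | sed -n 2,4p
```

```text
eef_pos: [0.5757, -0.1668, 0.1236]
tool_rot: [0.68, 0.733, -0.002, -0.027]
ft_force: [0.2, 0.1, -1.8]
eef_pos: [0.5757, -0.1668, 0.122]
tool_rot: [0.68, 0.733, -0.002, -0.027]
ft_force: [-0.1, 0.5, 2.6]
```

```bash
python3 -m crank '[[[0,0,0,0,230],[0,0,0,0,205],[0,0,0,0,180],[0,0,0,0,160],[0,0,0,0,160],[0,0,-4,0,160],[1,0,-12,0,160],[1,-1,-20,0,160],[0,0,-25,0,160],[0,0,-20,0,160],[0,0,-10,0,160],[0,0,0,0,160]]]' | sed -n 2,4p; python3 -c "
from h import *
st(); c=cam('wrist','w16'); cv2.imwrite('pics/w16.png',c['img']); stems(c,.149,(.5,.7,-.25,0))"
```

```text
eef_pos: [0.5796, -0.168, 0.2204]
tool_rot: [0.68, 0.733, -0.001, -0.025]
ft_force: [-0.4, 0.6, -0.3]
t82.80 pos [ 579.6 -168.   220.4] yaw 94.24 tilt [-0.0386  0.0327] F [-0.4  0.6 -0.3] w 32.0 q6 1.20
stem px [276.9 221.3] n 649 mean [ 0.5748 -0.1665  0.1495] circ [ 574.7 -167.2] 8.9
```

View pics/w16.png

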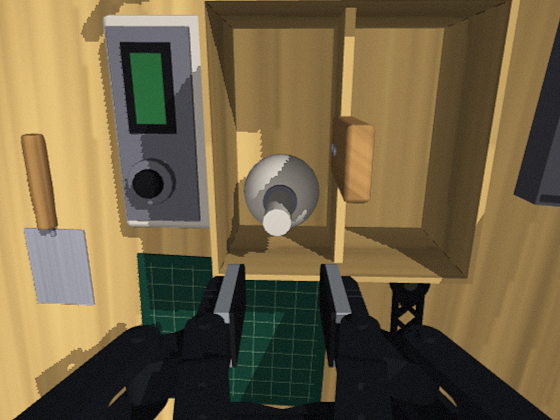

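```bash
python3 -m crank '[[[6,0,-10,0,160],[16,0,-15,0,160],[26,1,-12,0,160],[32,2,-8,0,160],[34,2,0,0,160],[34,2,0,0,160],[34,2,0,0,160],[34,2,0,0,160],[30,2,0,0,160],[22,2,0,0,160],[14,1,0,0,160],[6,0,0,0,160]]]' | sed -n 2,2p; python3 -c "
from h import *
go(.5847,.1543,.2,94)"
```

```text
eef_pos: [0.5718, 0.1385, 0.2835]
t84.35 pos [571.8 138.5 283.5] yaw 94.59 tilt [-0.0399  0.0375] F [ 0.3 -0.8  0.2] w 31.8 q6 1.70
shift now [11.3 17.2 83.5] turn 0.6 | shift if turned first [14.9 14.  83.5]
```

```bash
python3 -m crank '[[[2,4,15,0.6,160],[3,5,20,0,160],[3,5,20,0,160],[2,2,14,0,160],[0,0,8,0,160],[0,0,4,0,160],[0,0,0,0,160]]]' | sed -n 2,2p; python3 -c "
from h import *
go(.5847,.1543,.15,94); c=cam('wrist','w17'); cv2.imwrite('pics/w17.png',c['img']); stems(c)"
```

```text
eef_pos: [0.584, 0.1496, 0.1965]
t85.22 pos [584.  149.6 196.5] yaw 93.58 tilt [-0.0422  0.0357] F [ 0.1 -1.   0.6] w 32.2 q6 1.74
shift now [ 2.9  2.9 46.6] turn -0.4 | shift if turned first [ 4.7  1.1 46.5]
stem px [415.7 195.7] n 641 mean [0.6657 0.1694 0.1085] circ [666.2 169. ] 9.1
stem px [287.7 208.2] n 575 mean [0.5849 0.1549 0.1086] circ [584.7 154.1] 9.1
```

View pics/w17.png

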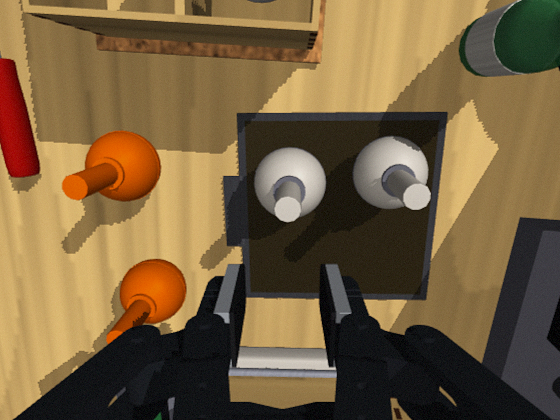

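```bash
python3 -m crank '[[[1,1,10,0,160],[1,1,16,0,160],[0,1,14,0,160],[0,0,8,0,160],[0,0,4,0,160],[0,0,0,0,160]]]' | sed -n 2,2p; python3 -c "
from h import *
go(.5847,.1545,.0815,94)"
```

```text
eef_pos: [0.585, 0.1541, 0.1415]
t86.03 pos [585.  154.1 141.5] yaw 93.60 tilt [-0.041   0.0359] F [-0.2 -0.8 -1. ] w 32.0 q6 1.74
shift now [-1.9  2.1 59.9] turn -0.4 | shift if turned first [ 0.4 -0.2 60. ]
```

```bash
python3 -m crank '[[[-1,1,8,0,160],[-1,1,14,0,160],[0,0,14,0,160],[0,0,10,0,160],[0,0,5,0,160],[0,0,2.5,0,160],[0,0,1,0,160],[0,0,0,0,160]]]' | sed -n 2,2p; python3 -c "
from h import *
go(.5847,.1545,.081,94)"
```

```text
eef_pos: [0.5854, 0.1543, 0.0837]
t87.03 pos [585.4 154.3  83.7] yaw 93.60 tilt [-0.0397  0.0362] F [-0.4 -1.1 -1.2] w 31.7 q6 1.74
shift now [ 0.2 -0.6  2.7] turn -0.4 | shift if turned first [ 0.3 -0.7  2.7]
```

```bash
python3 -m crank '[[[0,-0.5,1.5,0,160],[0,0,1.2,0,190],[0,0,0,0,220],[0,0,0,0,255],[0,0,0,0,255],[0,0,0,0,255]]]' | sed -n 2,5p; python3 -m crank '[[[0,0,-2,0,255],[0,0,-6,0,255],[0,0,-12,0,255],[0,0,-20,0,255],[0,0,-25,0,255],[0,0,-30,0,255],[0,0,-30,0,255],[0,0,-25,0,255],[0,0,-15,0,255],[0,0,-8,0,255],[0,0,-3,0,255],[0,0,0,0,255]]]' | sed -n 2,5p; python3 -c "
from h import *
go(.570,-.085,.25,94)"
```

```text
eef_pos: [0.5855, 0.1545, 0.0818]
tool_rot: [0.684, 0.729, 0.0, -0.026]
ft_force: [0.4, 1.3, -0.3]
grip_width: 0.0157
eef_pos: [0.5922, 0.1475, 0.2699]
tool_rot: [0.684, 0.729, 0.002, -0.025]
ft_force: [-0.4, 0.4, -2.0]
grip_width: 0.0168
t89.28 pos [592.2 147.5 269.9] yaw 93.60 tilt [-0.0336  0.0375] F [-0.4  0.4 -2. ] w 16.8 q6 1.73
shift now [-231.2  -36.3   12. ] turn -0.4 | shift if turned first [-230.3  -38.3   19.9]
```

```bash
python3 -m crank '[[[-6,-1,0,-0.4,255],[-14,-2,0,0,255],[-24,-3,0,0,255],[-30,-5,0,0,255],[-32,-5,0,0,255],[-32,-5,0,0,255],[-28,-5,0,0,255],[-20,-4,0,0,255],[-13,-3,0,0,255],[-6,-1,0,0,255],[-2,0,0,0,255],[0,0,0,0,255]]]' | sed -n 2,2p; python3 -c "
from h import *
go(.570,-.085,.235,94); c=cam('wrist','w18'); cv2.imwrite('pics/w18.png',c['img'])"
```

```text
eef_pos: [0.5675, -0.0748, 0.257]
t90.78 pos [567.5 -74.8 257. ] yaw 93.82 tilt [-0.0447  0.0354] F [ 0.8 -0.3 -1.4] w 16.2 q6 1.36
shift now [-11.2   2.8  21.5] turn -0.2 | shift if turned first [-10.4   1.8  22. ]
```

View pics/w18.png

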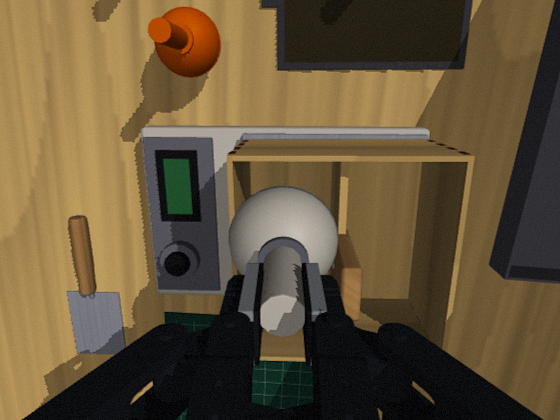

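```bash
python3 -m crank '[[[-4,1,5,0,255],[-4,1,8,0,255],[-2,1,5,0,255],[0,0,2,0,255],[0,0,0,0,255]]]' | sed -n 2,2p; python3 -c "
from h import *
go(.570,-.085,.13,94)"
```

```text
eef_pos: [0.5704, -0.0828, 0.2343]
t91.45 pos [570.4 -82.8 234.3] yaw 93.97 tilt [-0.0461  0.0357] F [ 0.6  0.2 -1.7] w 16.5 q6 1.34
shift now [ -6.2   4.  104.1] turn -0.0 | shift if turned first [ -2.2  -0.6 104.3]
```

```bash
python3 -m crank '[[[-2,0,8,0,255],[-1,1,14,0,255],[-1,1,18,0,255],[-1,1,18,0,255],[-1,1,14,0,255],[0,0,10,0,255],[0,0,6,0,255],[0,0,3,0,255],[0,0,0,0,255]]]' | sed -n 2,4p; python3 -c "
from h import *
go(.570,-.085,.1228,94)"
```

```text
eef_pos: [0.5704, -0.0854, 0.1371]
tool_rot: [0.682, 0.731, -0.003, -0.029]
ft_force: [0.9, 0.7, -1.7]
t92.58 pos [570.4 -85.4 137.1] yaw 93.97 tilt [-0.046   0.0358] F [ 0.9  0.7 -1.7] w 16.3 q6 1.34
shift now [-0.2  0.2 14.3] turn -0.0 | shift if turned first [ 0.4 -0.4 14.3]
```

```bash
python3 -m crank '[[[0,0,4,0,255],[0,0,3,0,255],[0,0,2.5,0,255],[0,0,1,0,255],[0,0,0,0,255]]]' | sed -n 2,4p;  python3 -m crank '[[[0,0,0.8,0,255],[0,0,0.8,0,255]]]' | sed -n 2,4p
```

```text
eef_pos: [0.5708, -0.0851, 0.1271]
tool_rot: [0.682, 0.731, -0.002, -0.028]
ft_force: [-0.4, -0.0, -1.0]
eef_pos: [0.5709, -0.0851, 0.1257]
tool_rot: [0.682, 0.731, -0.002, -0.028]
ft_force: [1.0, 0.2, -0.9]
```

```bash
python3 -m crank '[[[0,0,0.8,0,255]]]' | sed -n 2,4p
```

```text
eef_pos: [0.5708, -0.0851, 0.1248]
tool_rot: [0.682, 0.731, -0.002, -0.028]
ft_force: [0.0, 1.0, -1.4]
```

```bash
python3 -m crank '[[[0,0,0.8,0,255],[0,0,0.8,0,255]]]' | sed -n 2,4p; python3 -m crank '[[[0,0,0.7,0,255]]]' | sed -n 2,4p
```

```text
eef_pos: [0.5708, -0.085, 0.1231]
tool_rot: [0.682, 0.731, -0.002, -0.028]
ft_force: [0.2, -1.4, -0.4]
eef_pos: [0.5708, -0.085, 0.1228]
tool_rot: [0.682, 0.731, -0.002, -0.028]
ft_force: [-1.7, -0.2, 3.3]
```

```bash
python3 -m crank '[[[0,0,0,0,230],[0,0,0,0,205],[0,0,0,0,180],[0,0,0,0,160],[0,0,0,0,160],[0,0,-4,0,160],[1,0,-12,0,160],[1,-1,-20,0,160],[0,0,-25,0,160],[0,0,-20,0,160],[0,0,-10,0,160],[0,0,0,0,160]]]' | sed -n 2,4p; python3 -c "
from h import *
st(); c=cam('wrist','w19'); cv2.imwrite('pics/w19.png',c['img']); stems(c,.149,(.5,.7,-.25,0)); c=cam('scene','sc6'); crop(c,140,130,460,340,2,'sc6'); stems(c)"
```

```text
eef_pos: [0.5747, -0.0862, 0.221]
tool_rot: [0.682, 0.731, -0.0, -0.026]
ft_force: [0.6, -0.4, 0.4]
t95.45 pos [574.7 -86.2 221. ] yaw 94.00 tilt [-0.0382  0.0347] F [ 0.6 -0.4  0.4] w 32.0 q6 1.34
stem px [276.7 220.9] n 645 mean [ 0.5698 -0.0845  0.1495] circ [569.8 -85.1] 8.9
stem px [275.9 334.4] n 527 mean [ 0.5748 -0.1658  0.1493] circ [ 574.6 -167.1] 9.6
```

View pics/w19.png

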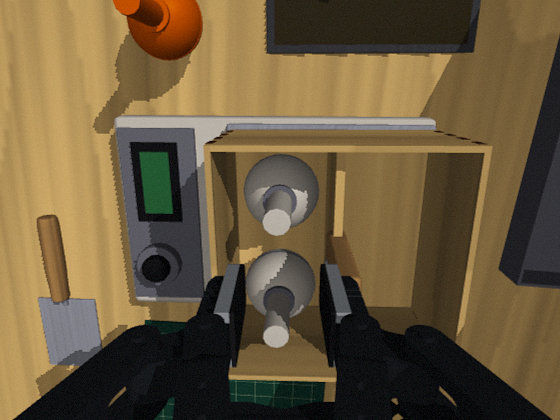

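View pics/sc6.png

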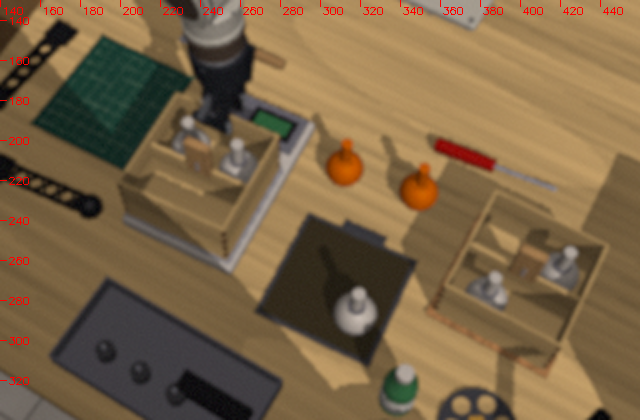

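```bash
python3 -m crank '[[[5,1,-12,0,160],[12,6,-15,0,160],[20,10,-12,0,160],[27,12,-8,0,160],[30,13,0,0,160],[30,13,0,0,160],[30,13,0,0,160],[27,12,0,0,160],[20,9,0,0,160],[13,6,0,0,160],[6,3,0,0,160],[0,0,0,0,160]]]' | sed -n 2,2p; python3 -c "
from h import *
go(.666,.169,.19,94)"
```

```text
eef_pos: [0.6584, 0.1492, 0.2707]
t97.05 pos [658.4 149.2 270.7] yaw 94.01 tilt [-0.0514  0.036 ] F [-0.1  0.3 -0.1] w 32.0 q6 1.70
shift now [16.  13.  80.8] turn 0.0 | shift if turned first [19.3  9.  80.7]
```

```bash
python3 -m crank '[[[3,2,12,0,160],[5,4,18,0,160],[5,4,18,0,160],[2,1,14,0,160],[0,0,8,0,160],[0,0,4,0,160],[0,0,0,0,160]]]' | sed -n 2,2p; python3 -c "
from h import *
go(.666,.169,.15,94); c=cam('wrist','w20'); cv2.imwrite('pics/w20.png',c['img']); stems(c)"
```

```text
eef_pos: [0.6636, 0.1644, 0.1927]
t97.92 pos [663.6 164.4 192.7] yaw 93.73 tilt [-0.0528  0.0351] F [-1.  -0.5  0.3] w 32.0 q6 1.73
shift now [ 2.8  4.8 42.7] turn -0.3 | shift if turned first [ 4.5  2.7 42.7]
stem px [291.9 210.3] n 592 mean [0.6665 0.1697 0.1086] circ [666.5 169.1] 9.0
```

View pics/w20.png

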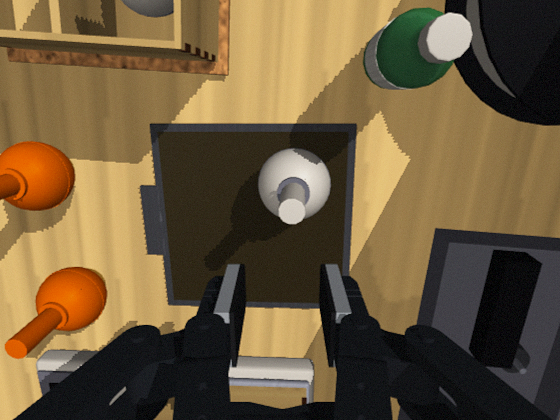

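```bash
python3 -m crank '[[[1,2,10,0,160],[1,2,16,0,160],[1,1,14,0,160],[0,0,8,0,160],[0,0,4,0,160],[0,0,0,0,160]]]' | sed -n 2,2p; python3 -c "
from h import *
go(.6665,.169,.0815,94)"
```

```text
eef_pos: [0.6661, 0.1699, 0.1373]
t98.72 pos [666.1 169.9 137.3] yaw 93.73 tilt [-0.052   0.0353] F [-0.1  0.6 -0.3] w 31.8 q6 1.73
shift now [-3.1  3.1 55.7] turn -0.3 | shift if turned first [-1.   0.3 55.8]
```

```bash
python3 -m crank '[[[-2,1,8,0,160],[-1,1,14,0,160],[0,1,12,0,160],[0,0,8,0,160],[0,0,5,0,160],[0,0,2.5,0,160],[0,0,1,0,160],[0,0,0,0,160]]]' | sed -n 2,2p; python3 -c "
from h import *
go(.6665,.169,.081,94)"
```

```text
eef_pos: [0.6673, 0.1689, 0.0839]
t99.72 pos [667.3 168.9  83.9] yaw 93.73 tilt [-0.0504  0.0356] F [-0.6  0.5  0.7] w 31.6 q6 1.73
shift now [ 0.  -0.7  3. ] turn -0.3 | shift if turned first [ 0.2 -0.8  2.9]
```

```bash
python3 -m crank '[[[0,-0.5,1.5,0,160],[0,0,1.2,0,190],[0,0,0,0,220],[0,0,0,0,255],[0,0,0,0,255],[0,0,0,0,255]]]' | sed -n 2,5p; python3 -m crank '[[[0,0,-2,0,255],[0,0,-6,0,255],[0,0,-12,0,255],[0,0,-20,0,255],[0,0,-25,0,255],[0,0,-30,0,255],[0,0,-30,0,255],[0,0,-25,0,255],[0,0,-15,0,255],[0,0,-8,0,255],[0,0,-3,0,255],[0,0,0,0,255]]]' | sed -n 2,5p; python3 -c "
from h import *
go(.655,-.079,.25,94)"
```

```text
eef_pos: [0.6674, 0.1691, 0.0822]
tool_rot: [0.683, 0.73, -0.003, -0.03]
ft_force: [-0.6, -0.4, 0.2]
grip_width: 0.0158
eef_pos: [0.6762, 0.1622, 0.2708]
tool_rot: [0.683, 0.73, -0.001, -0.028]
ft_force: [-0.0, 1.0, -1.5]
grip_width: 0.0159
t101.97 pos [676.2 162.2 270.8] yaw 93.73 tilt [-0.0431  0.0372] F [-0.   1.  -1.5] w 15.9 q6 1.72
shift now [-240.   -36.3   12.7] turn -0.3 | shift if turned first [-239.1  -37.9   20.8]
```

Contact is expected at TCP z ≈ 0.123.

```bash
python3 -m crank '[[[-6,-1,0,-0.3,255],[-14,-2,0,0,255],[-24,-3,0,0,255],[-30,-5,0,0,255],[-32,-5,0,0,255],[-32,-5,0,0,255],[-30,-5,0,0,255],[-22,-4,0,0,255],[-14,-3,0,0,255],[-7,-1,0,0,255],[-2,0,0,0,255],[0,0,0,0,255]]]' | sed -n 2,2p; python3 -c "
from h import *
go(.655,-.079,.235,94); c=cam('wrist','w21'); cv2.imwrite('pics/w21.png',c['img'])"
```

```text
eef_pos: [0.6516, -0.0729, 0.2599]
t103.47 pos [651.6 -72.9 259.9] yaw 93.56 tilt [-0.0505  0.0341] F [ 0.4  0.2 -1.8] w 16.1 q6 1.38
shift now [-7.2  4.2 24.5] turn -0.4 | shift if turned first [-6.3  3.  24.9]
```

View pics/w21.png

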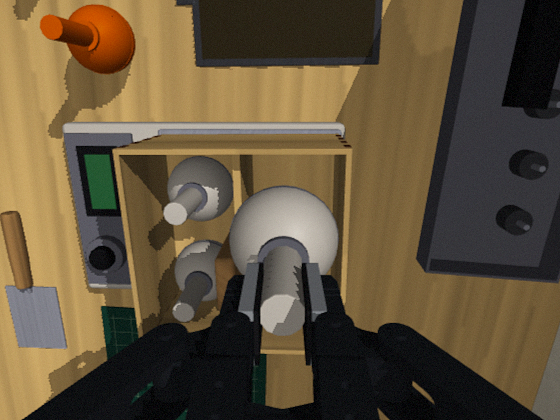

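```bash
python3 -m crank '[[[-3,2,6,-0.4,255],[-3,1,9,0,255],[-1,1,5,0,255],[0,0,2,0,255],[0,0,0,0,255]]]' | sed -n 2,2p; python3 -c "
from h import *
go(.655,-.079,.13,94)"
```

```text
eef_pos: [0.6553, -0.0768, 0.2348]
t104.15 pos [655.3 -76.8 234.8] yaw 94.18 tilt [-0.0522  0.0344] F [-1.2  0.   0.2] w 16.5 q6 1.37
shift now [ -6.2   4.8 104.6] turn 0.2 | shift if turned first [ -2.2  -0.4 104.8]
```

```bash
python3 -m crank '[[[-2,1,8,0,255],[-1,1,14,0,255],[-1,1,18,0,255],[-1,1,18,0,255],[-1,1,14,0,255],[0,0,10,0,255],[0,0,6,0,255],[0,0,3,0,255],[0,0,0,0,255]]]' | sed -n 2,4p; python3 -c "
from h import *
go(.655,-.079,.123,94)"
```

```text
eef_pos: [0.6558, -0.0796, 0.1376]
tool_rot: [0.68, 0.732, -0.005, -0.031]
ft_force: [-0.2, 0.1, -1.1]
t105.28 pos [655.8 -79.6 137.6] yaw 94.17 tilt [-0.052   0.0344] F [-0.2  0.1 -1.1] w 16.2 q6 1.36
shift now [ 0.1 -0.1 14.6] turn 0.2 | shift if turned first [ 0.7 -0.8 14.6]
```

```bash
python3 -m crank '[[[0,0,4,0,255],[0,0,3,0,255],[0,0,2.5,0,255],[0,0,1,0,255],[0,0,0,0,255]]]' | sed -n 2,4p;  python3 -m crank '[[[0,0,0.8,0,255],[0,0,0.8,0,255],[0,0,0.8,0,255]]]' | sed -n 2,4p
```

```text
eef_pos: [0.6561, -0.0793, 0.1278]
tool_rot: [0.68, 0.732, -0.004, -0.03]
ft_force: [0.1, -0.0, -1.1]
eef_pos: [0.6562, -0.0793, 0.1255]
tool_rot: [0.68, 0.732, -0.004, -0.029]
ft_force: [-0.7, -0.2, -0.6]
```

```bash
python3 -m crank '[[[0,0,0.8,0,255]]]' | sed -n 2,4p;python3 -m crank '[[[0,0,0.8,0,255]]]' | sed -n 2,4p
```

```text
eef_pos: [0.6562, -0.0792, 0.1247]
tool_rot: [0.68, 0.732, -0.004, -0.029]
ft_force: [-0.9, 0.0, -0.4]
eef_pos: [0.6561, -0.0792, 0.1238]
tool_rot: [0.68, 0.732, -0.004, -0.029]
ft_force: [0.1, -1.3, -0.9]
```

```bash
python3 -m crank '[[[0,0,0.8,0,255]]]' | sed -n 2,4p;python3 -m crank '[[[0,0,0.7,0,255]]]' | sed -n 2,4p
```

```text
eef_pos: [0.6561, -0.0792, 0.1231]
tool_rot: [0.68, 0.732, -0.004, -0.029]
ft_force: [-0.6, -0.1, 2.9]
eef_pos: [0.6561, -0.0792, 0.123]
tool_rot: [0.68, 0.732, -0.004, -0.029]
ft_force: [-1.4, 0.1, 4.5]
```

```bash
python3 -m crank '[[[0,0,0,0,230],[0,0,0,0,205],[0,0,0,0,180],[0,0,0,0,160],[0,0,0,0,160],[0,0,-4,0,160],[1,0,-12,0,160],[1,-1,-20,0,160],[0,0,-30,0,160],[0,0,-35,0,160],[0,0,-25,0,160],[0,0,-10,0,160]]]' | sed -n 2,4p; python3 -c "
from h import *
st(); c=cam('wrist','w22'); cv2.imwrite('pics/w22.png',c['img']); stems(c,.149,(.5,.72,-.25,0))
P=cloud(c); z=P[...,2]
m=(abs(z-.182)<.004)&(abs(P[...,0]-.614)<.03)&(abs(P[...,1]+.122)<.04); q=P[m]; print(len(q),q.mean(0),cv2.minAreaRect((q[:,:2]*1000).astype(np.float32)))"
```

```text
eef_pos: [0.6618, -0.0816, 0.2668]
tool_rot: [0.68, 0.733, -0.003, -0.028]
ft_force: [0.5, 0.4, -0.3]
t108.28 pos [661.8 -81.6 266.8] yaw 94.20 tilt [-0.0455  0.0338] F [ 0.5  0.4 -0.3] w 31.8 q6 1.36
stem px [164.1 196.6] n 462 mean [ 0.5706 -0.0847  0.1495] circ [570.2 -85.2] 8.9
stem px [278.6 198.6] n 461 mean [ 0.6551 -0.0788  0.1496] circ [655.2 -79.4] 8.9
stem px [171.9 294.3] n 389 mean [ 0.5755 -0.166   0.1493] circ [ 575.2 -166.8] 9.1
843 [ 0.61394152 -0.11598234  0.18204333] ((613.9619750976562, -120.52703094482422), (14.340384483337402, 37.45299530029297), 4.563470840454102)
```

View pics/w22.png

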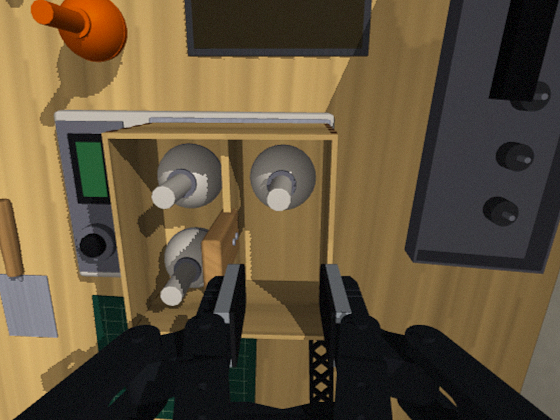

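```bash
python3 -m crank '[[[0,0,-20,0,160],[5,-15,-20,0,160],[8,-35,-10,0,160],[8,-45,0,0,160],[8,-45,0,0,160],[8,-45,0,0,160],[8,-35,0,0,160],[0,-15,0,0,160],[0,-5,0,0,160],[0,0,0,0,160]]]' | sed -n 2,4p; python3 -c "
from h import *
st(); c=cam('scene','sc7'); crop(c,140,130,460,340,2,'sc7'); c=cam('side','sd7'); crop(c,100,130,400,350,2,'sd7')"
```

```text
eef_pos: [0.4059, -0.0534, 0.3288]
tool_rot: [0.68, 0.733, -0.005, -0.031]
ft_force: [-0.4, 0.0, 0.3]
t109.58 pos [405.9 -53.4 328.8] yaw 94.24 tilt [-0.0509  0.0348] F [-0.4  0.   0.3] w 31.9 q6 1.34
```

View pics/sc7.png

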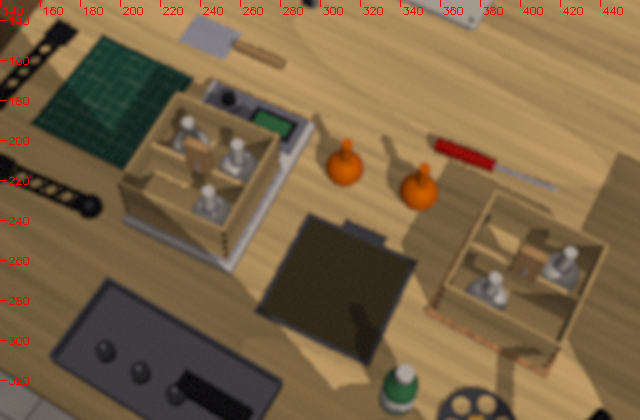

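View pics/sd7.png

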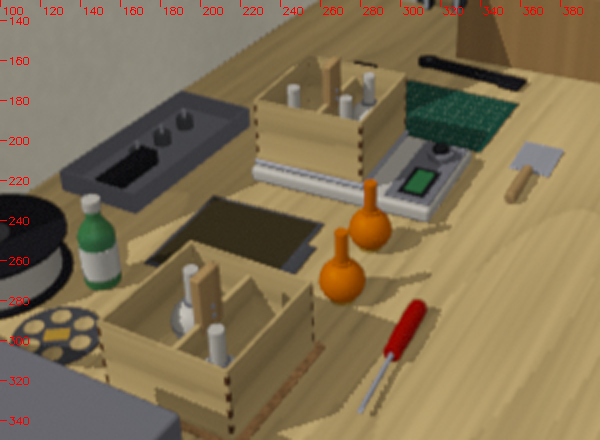

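```bash
python3 -c "
from workcell import bot
print(bot.job_done())"
```

```text
the job is handed in; nothing more can be done
None
```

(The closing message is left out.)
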